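Tap the incense dish home in its cork ring

ROBOT

A 6-joint arm with a two-finger parallel gripper is mounted at the origin on the work surface. World frame = base frame: x ahead of the robot, y to its left, z up, the work surface at z = 0. Lengths are in mm, angles in rad, forces in N, time in s.
With the tool pointing down it reaches from about 275 to 750 mm from the base axis. Payload 10.2 kg.
Tool frame: the origin (TCP) lies at the very end of the fingers, on their centre line; the grasp point (between the pads) lies 19 mm behind it (ctrl.pinch_z is the distance from the TCP to the grasp point, in mm); y points along the fingers, z is the direction in which the jaws open and shut, and the axes are right-handed (so a half turn about y gives the same grasp; the last joint's range is limited). The gripper opens to 85 mm and grips with 20 to 120 N. Pads are 22 mm wide; open, the fingers measure 114 mm over their backs; the gripper's body (76 mm by 85 mm) begins 54 mm behind the grasp point. The pads swing forward as they close: fully open they stand 13 mm farther back than shut.
Start: joints at [-1.41, 0.313, 1.498, -0, 1.331, -0.223], TCP at [196.572, -486.817, 231.294] pointing down, gripper open.
Joint ranges: [-2.94, 2.94], [-0.97, 2.17], [0.19, 2.56], [-1.23, 4.37], [0.02, 3.11], [-2.88, 2.88]. Speed limits (rad/s): [2.39, 2.39, 3.01, 3.14, 3.14, 3.14].

INTERFACE

Orientations are given as a unit quaternion [w, x, y, z].
In Python, from rig import sense, eyes, ctrl gives the robot as it stands. The module is installed in compiled form; this text tells all that it offers.
- The arm moves only by the shell command python3 -m handwheel 'ROWS' [FORCE]. ROWS is JSON, a list of rows, each an object of numbers: "grip": the finger opening in mm, from 0 to 85.4; "tx", "ty", "tz": the shift along the tool's x, y, z in mm; "wx", "wy", "wz": the turn, a rotation vector about the tool's x, y, z in rad. In form: [{"grip": .., "tx": .., "ty": .., "tz": .., "wx": .., "wy": .., "wz": ..}, ...]. A call has 1 to 10 rows; each row shifts and turns the commanded pose from where the row before left it, along the tool's axes as they then stand; what a row does not reach is not made up. A row lasts 1/12 s, in which the tool goes at most 41.7 mm and 7.16 degrees, less where a joint would pass 70% of its speed; a pose out of reach is approached as far as the arm can. A call is refused whole if a number of a shift passes 41.7 or a number of a turn 0.125, either way. A call with a gripper value outside its range is refused whole. The fingers move at their own pace and stop on an object; FORCE is the grip in N (left out, the last holds). Time passes only in rows, so rows that do not move let the fingers close. It gives the time, the measured TCP pose, the force and the opening at its end, in the units of the state.
- sense(): the state, without advancing time (a new reading comes with each control period).
- eyes.capture(name): name is "scene" or "top" or "wrist"; returns a dict with "pixels" (400x640x3 uint8, red, green, blue), "mtx" (3x3 intrinsics, pixels), "dist" ([k1, k2, p1, p2, k3] as OpenCV has them; the pictures are not rectified), "R" (3x3) and "t" (3): a world point X has camera coordinates R X + t. Camera axes: x right, y down, z forward; pixel columns grow to the right and rows downward; lengths in mm; the calibration is good to about 2 mm. A picture is of the moment at which its call begins. There is no depth.
- ctrl.finish_job(): hands the job in, once; it reports no verdict.
The state is a dict: "time_s": time; "joints": joint angles; "dq": joint speeds; "tau": joint torques, N m; "eef_pos": TCP position; "ee_rot": TCP orientation; "force": force on the tool from outside, world axes, zero at the start; "wrist_torque": the same for the moment, N m; "grip_width": opening from 0.0 (shut) to 1.0 (fully open).
Only numpy, scipy, OpenCV 4.12 (cv2) and the standard library are available. Lean on these libraries where they do the work, as an engineer would, in place of code of your own. Each camera call takes 0.05 s, during which the arm holds its last target.

TASK

The incense dish stands off-centre on the wooden coaster board: without lifting it, tap it along with the fingers, from one side and the other as it needs, until its foot drops into the hole of the cork ring and it sits level, and let go of it. Then check that it is caught: lean on its side with a steady 9 newtons or so (for about half a second) from the side of the brass dot, and after that just so from the opposite side, and leave it sitting in the ring, hands off. The ceramic chips, so never press it harder than 20 newtons, and leave the dice, the tin and the clip where they are.

Things in the scene. Friction and masses are not known exactly. Their poses are not given: they have to be found in the camera images.
- dish: Loose round blue ceramic incense dish, 0.36-0.55 kg, 40 mm high, too wide to grasp. Origin: centre of its foot's underside, z up; round, so its yaw means nothing. White foot: 76 mm diameter, 0 to 9 mm height. It starts with the foot flat on top of the cork ring, 23 to 30 mm from the board's centre towards the board's +y or -y and up to 6 mm sideways. Dragging it takes 2 to 5 N.
- dish_mid (a point): Point on the dish's axis, 18 mm above its origin, at mid-height of its drum, which has 100 mm diameter and an upright wall from 9 to 30 mm above the origin (push here).
- dish_rim (a point): Centre of the dish's rim (97 mm diameter), 40 mm above its origin. Half in the hole, the dish tilts by up to 0.15 rad, low side towards the hole's centre, and may jam until tapped that way. With the whole foot in, it is level, its origin on the board's top, 5 mm lower than at the start. It then has 2.5 mm of play all round until the foot meets the hole's wall, where force rises steeply within 1 mm.
- board: Fixed wooden coaster board, 170 (x) by 210 (y) by 12 mm thick, flat on the bench. Origin: centre of its underside, z up. A light cork ring lies on it.
- board_top (a point): Centre of the board's top, 12 mm above the bench. The fixed cork ring on it is not measured: 152 mm outer diameter, 5 mm thick (its top 17 mm above the bench), round hole of 81 mm diameter through it. It was laid by eye: its centre lies up to 7 mm off this point in board x and up to 5 mm in board y, differently each time.
- dot (a point): Flat brass dot, 12 mm diameter, on the board's top, 94 mm from its centre towards the board's +y: the brass-dot side. The opposite side is the board's -y.
- die_red: Bystander: loose red plastic die, 20 mm cube. Origin: centre of its underside.
- die_white: Bystander: loose white plastic die, 20 mm cube. Origin: centre of its underside.
- tin: Bystander: loose round metal tin for bottle caps, 66 mm diameter, 44 mm high. Origin: centre of its underside.
- clip: Bystander: small loose spring clip of dark steel, 70 by 13 mm, 18 mm high. Origin: centre of its underside, x along its length.
There are look-alikes about, which are no part of the job. There is more than one size of the dish; the job needs the smallest.

How it is judged (in metres and radians):
On the way, in this order (a step that is already met when the one before it is completed fails the run):
1. the dish has dropped into the cork ring and sits level, untouched (z of dish in the frame of board below 0.014 m and angle between dish's own z axis and vertical below 0.03 rad and horizontal distance between dish and board below 0.02 m and contact force between the fingers and dish below 0.3 N), for 0.2 s.
2. leaned on with more than 6 N from the brass-dot side, still seated (z of dish in the frame of board below 0.014 m and angle between dish's own z axis and vertical below 0.03 rad and horizontal distance between dish and board below 0.02 m and contact force between the fingers and dish above 6 N and y of the grasp point in the frame of board above 0.035 m), for 0.2 s.
3. then leaned on with more than 6 N from the opposite side, still seated (z of dish in the frame of board below 0.014 m and angle between dish's own z axis and vertical below 0.03 rad and horizontal distance between dish and board below 0.02 m and contact force between the fingers and dish above 6 N and y of the grasp point in the frame of board below -0.035 m), for 0.2 s.
At the end, for the whole second after the job is handed in: The dish's foot is in the hole of the cork ring: origin less than 14 mm above the board's origin (2 mm over its top), tilted less than 0.03 rad, within 20 mm of the board's centre, at rest (under 10 mm/s) and untouched (z of dish in the frame of board below 0.014 m and angle between dish's own z axis and vertical below 0.03 rad and horizontal distance between dish and board below 0.02 m and linear speed of dish below 0.01 m/s and contact force between the fingers and dish below 0.2 N).
It fails at once if the dish is pressed with more than 20 N (contact force between any of the fingers, the arm and dish above 20 N).
It fails at once if the dish is lifted (origin more than 30 mm above the bench) or tipped by more than 0.35 rad (height (world z) of dish above 0.03 m or angle between dish's own z axis and vertical above 0.35 rad).
It fails at once if a die, the tin or the clip is moved by more than 15 mm (distance of any of die_red, die_white, tin, clip from where it was at the start of the episode above 0.015 m).
It also fails if it takes over 72 s, if anything falls off the work surface, if the arm or the gripper's body presses on something with over 40 N, if the wrist force passes 120 N, or if a joint passes its speed limit or range.

## Working session

There is one attempt and no reset: what is moved stays moved. The work goes in short steps, Python scripts to look and compute and a shell command to move; the robot and the scene stay as the last step left them, time stands still between calls to the robot, and variables do not carry over. Pictures are saved under pics/ and viewed, and the job is handed in when it is done.

```bash
mkdir -p pics; cat > h.py <<'E'
import numpy as np, cv2
from rig import sense, eyes, ctrl
def snap(n,f):
    c=eyes.capture(n); cv2.imwrite('pics/'+f,c['pixels'][:,:,::-1]); np.savez('pics/'+f+'.npz',**c); return c
def ray(c,uv,z):
    p=cv2.undistortPoints(np.array([[uv]],float),np.array(c['mtx']),np.array(c['dist'])).ravel()
    R=np.array(c['R']);t=np.array(c['t']).ravel()
    d=R.T@np.array([p[0],p[1],1]); o=-R.T@t
    return o+d*(z-o[2])/d[2]
def proj(c,X):
    R=np.array(c['R']);r,_=cv2.Rodrigues(R)
    return cv2.projectPoints(np.array(X,float).reshape(-1,1,3),r,np.array(c['t'],float),np.array(c['mtx']),np.array(c['dist']))[0].reshape(-1,2)
E
python3 - <<'E'
from h import *
for n in ['scene','top','wrist']:
    c=snap(n,n+'0.png'); print(n,np.round(-np.array(c['R']).T@np.array(c['t']).ravel()))
s=sense();print(s)
E
```

```text
scene [ 997. -115.  667.]
top [548. -40. 808.]
wrist [ 275. -455.  373.]
{'time_s': 0.15, 'joints': array([-1.41039287e+00,  3.13330033e-01,  1.49825177e+00,  4.31968671e-05,
        1.33097126e+00, -2.23384684e-01]), 'dq': array([ 0.00058135, -0.00099024, -0.00121794, -0.00158026, -0.00071251,
        0.00231838]), 'tau': array([ 1.67807546e-03, -4.12365890e+01, -2.59797460e+01, -2.22727958e-04,
        3.17896775e-03,  5.93801147e-06]), 'eef_pos': array([ 196.55550052, -486.62218535,  230.86621636]), 'ee_rot': array([ 0.13488031, -0.13482927,  0.6944672 , -0.69378936]), 'force': array([-1.02838849, -0.53902516,  0.34460276]), 'wrist_torque': array([-0.02322947, -0.08027751, -0.020168  ]), 'grip_width': 0.9983102237230123}
```

View pics/top0.png

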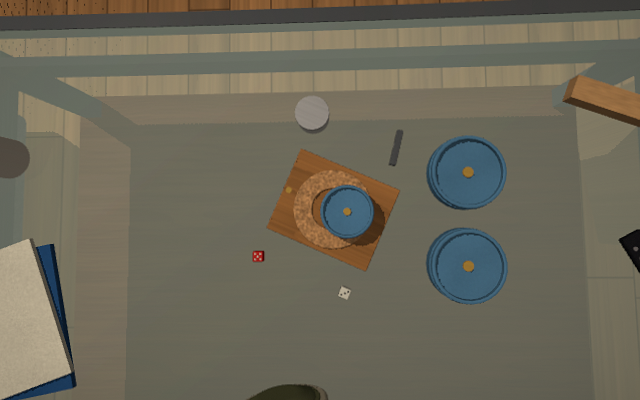

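View pics/scene0.png

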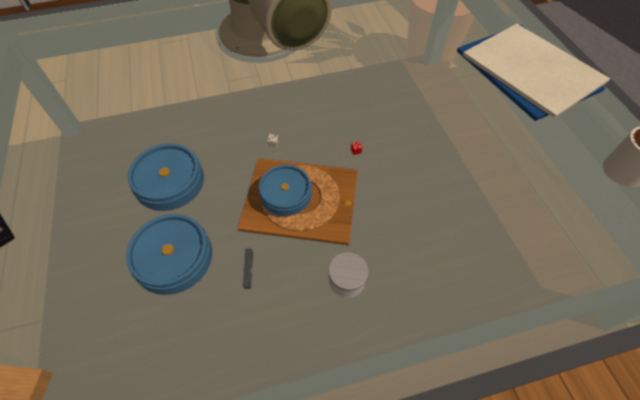

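The dish (blue, at 347,211 in top) sits on the board, on the side away from the brass dot (289,190). The two big blue ones at (467,172) and (467,266) are look-alikes. Next I measure.

```bash
python3 - <<'E'
from h import *
c=dict(np.load('pics/top0.png.npz'));im=c['pixels']
hsv=cv2.cvtColor(im,cv2.COLOR_RGB2HSV)
print('px',im[190,289],im[160,310],im[230,310],im[210,299],im[211,330],im[112,312],im[215,325])
cv2.imwrite('pics/z1.png',cv2.resize(im[130:310,220:420,::-1],None,fx=4,fy=4,interpolation=cv2.INTER_CUBIC)[:600])
for uv,z in [((303,149),12),((399,190),12),((366,271),12),((267,228),12),((289,190),12),((347,211),57),((312,112),44),((258,257),20),((344,293),20),((396,148),18)]:
    print(uv,np.round(ray(c,uv,z),1))
E
```

```text
px [157 119  50] [134  86  44] [151 106  65] [146 102  63] [ 65  99 121] [143 136 128] [ 61  93 112]
(303, 149) [686.1  21.9  12. ]
(399, 190) [ 602.8 -162.9   12. ]
(366, 271) [448.8 -96.4  12. ]
(267, 228) [532.6  93.3  12. ]
(289, 190) [606.  50.  12.]
(347, 211) [562.7 -61.   57. ]
(312, 112) [750.8   1.6  44. ]
(258, 257) [477.7 109.5  20. ]
(344, 293) [409.1 -53.7  20. ]
(396, 148) [ 683.6 -158.2   18. ]
```

View pics/z1.png

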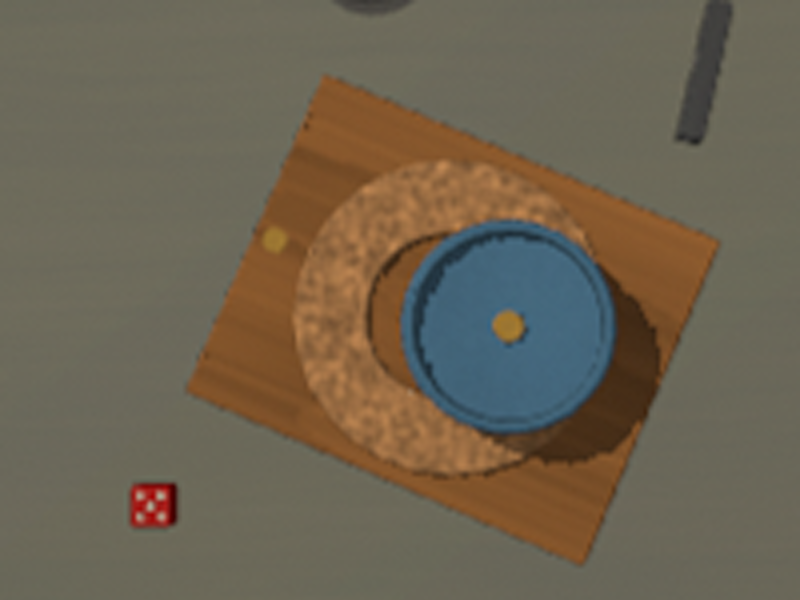

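```bash
cat > fit.py <<'E'
from h import *
from scipy.optimize import least_squares
def circ(P,r=None):
    P=np.array(P)[:,:2]
    f=(lambda p:np.hypot(*(P-p[:2]).T)-(r if r else p[2]))
    s=least_squares(f,[*P.mean(0)]+([] if r else [50.]),loss='soft_l1');return s.x,np.abs(s.fun).max()
def dish(c,zr):
    """rim by blue mask in any view: fit rim outline ray-cast (top view)"""
    im=c['pixels'];h=cv2.cvtColor(im,cv2.COLOR_RGB2HSV)
    m=((h[...,0]>92)&(h[...,0]<115)&(h[...,1]>80)).astype(np.uint8)
    return m
def board():
    pass
E
python3 - <<'E'
from fit import *
c=dict(np.load('pics/top0.png.npz'))
U=lambda x,y:((x-1.5)/4+220,(y-1.5)/4+130)
G=lambda L,z:np.array([ray(c,U(*p),z) for p in L])
co=G([(325,75),(719,241),(584,566),(187,390)],12)[:,:2]
print(co.round(1), [np.linalg.norm(co[i]-co[i-3]).round(1) for i in range(4)])
# model: corners order: dot side is +y. 
dot=G([(274,240)],12)[0,:2]
ctr=co.mean(0)
# rigid fit
lab=[(1,1),(1,-1),(-1,-1),(-1,1)]
best=None
def model(p):
    a=p[2];R=np.array([[np.cos(a),-np.sin(a)],[np.sin(a),np.cos(a)]])
    return R,np.vstack([ (np.array(l)*[85,105])@R.T+p[:2] for l in lab]+[(R@[0,94]+p[:2])])
s=least_squares(lambda p:(model(p)[1]-np.vstack([co,dot])).ravel(),[*ctr,0.4])
b=s.x;print('board',b.round(3),'res',s.fun.round(1))
R=model(b)[0]
ring=G([(295,310),(322,238),(372,182),(455,159),(530,178),(585,232),(316,388),(345,430),(400,467),(450,474),(510,462)],17)
print('ringfree',circ(ring),'r76',circ(ring,76))
hole=G([(368,310),(376,275),(398,250),(430,235),(376,355),(392,378),(412,392)],17)
print('hole',circ(hole,40.5),circ(hole))
m=dish(c,57);n,l,st,ce=cv2.connectedComponentsWithStats(m)
for i in range(1,n):
    if st[i,4]>300: print(st[i],ce[i].round(1))
k=l[211,335];mm=(l==k).astype(np.uint8)
cn=max(cv2.findContours(mm,0,cv2.CHAIN_APPROX_NONE)[0],key=len)[:,0]
for z in (47,57):
  print('rim z',z,circ([ray(c,p,z) for p in cn]))
d=ray(c,U(508,326),50)[:2];print('knob',d)
for nm,q in (('ring',circ(ring,76)[0]),('hole',circ(hole,40.5)[0]),('dish',circ([ray(c,p,57) for p in cn])[0][:2])):
    print(nm,'in board',(R.T@(q-b[:2])).round(1))
E
```

```text
[[ 687.4   26. ]
 [ 603.  -163.6]
 [ 448.6  -95.7]
 [ 534.3   94.6]] [np.float64(207.6), np.float64(168.7), np.float64(208.7), np.float64(167.7)]
board [ 5.68369e+02 -3.45830e+01 -4.20000e-01] res [ 1.3  0.7  0.2 -1.5 -0.6 -0.1 -0.8  1.4 -0.1 -0.4]
ringfree (array([568.63589881, -35.12795397,  75.49545751]), np.float64(1.8289802719080654)) r76 (array([568.53373545, -35.43770622]), np.float64(2.0158151942719797))
hole (array([568.28864853, -33.74877484]), np.float64(0.7356030277104608)) (array([568.24003181, -34.22515445,  40.85267853]), np.float64(0.609462786497545))
[ 427  136   80   73 4478] [466.2 172.3]
[ 321  185   53   53 2131] [346.8 211.3]
[ 427  228   81   76 4706] [466.6 265.3]
[  36  244   36  116 1096] [ 53.7 284.8]
[  4 372  72  28 668] [ 47.4 387.5]
rim z 47 (array([562.70105667, -60.73435536,  47.89973729]), np.float64(1.1261822016740908))
rim z 57 (array([562.50886488, -60.46649971,  47.27018256]), np.float64(1.1110740917913091))
knob [562.64820104 -60.47736309]
ring in board [ 0.5 -0.7]
hole in board [-0.4  0.7]
dish in board [  5.2 -26. ]
```

```bash
cat >> h.py <<'E'
from scipy.spatial.transform import Rotation as Ro
B=np.array([568.4,-34.6]); a=-0.42
bx=np.array([np.cos(a),np.sin(a)]); by=np.array([-np.sin(a),np.cos(a)])
def toolR():
    q=sense()['ee_rot']; return Ro.from_quat([q[1],q[2],q[3],q[0]]).as_matrix()
def go(X):
    "needed shift in tool axes to world X"
    s=sense(); return (toolR().T@(np.array(X,float)-s['eef_pos'])).round(1)
def turn(yaw_of_x):
    "rotvec in tool frame so tool y=down and tool x at heading"
    x=np.array([np.cos(yaw_of_x),np.sin(yaw_of_x),0]);y=np.array([0,0,-1.]);z=np.cross(x,y)
    T=np.c_[x,y,z]; return Ro.from_matrix(toolR().T@T).as_rotvec()
E
python3 - <<'E'
from h import *
R=toolR();print(R.round(3))
psi=np.arctan2(by[1],by[0]);print(psi)
for k in range(4): print(k,turn(psi+k*np.pi/2).round(3))
s=sense();print(s['joints'])
E
```

```text
[[-0.927 -0.     0.374]
 [-0.374  0.001 -0.927]
 [-0.    -1.    -0.001]]
1.1507963267948966
0 [1.000e-03 2.375e+00 1.000e-03]
1 [0.001 0.804 0.   ]
2 [ 0.001 -0.767 -0.001]
3 [ 0.000e+00 -2.338e+00 -1.000e-03]
[-1.41039287e+00  3.13330033e-01  1.49825177e+00  4.31968671e-05
  1.33097126e+00 -2.23384684e-01]
```

```bash
python3 -m handwheel '[{"grip":0,"tx":-35,"tz":-15,"ty":5},{"grip":0,"tx":-35,"tz":-15,"ty":5},{"grip":0,"tx":-35,"tz":-15,"ty":5},{"grip":0,"tx":-35,"tz":-15,"ty":5},{"grip":0,"tx":-35,"tz":-15,"ty":5},{"grip":0,"tx":-35,"tz":-15,"ty":5},{"grip":0,"tx":-35,"tz":-15,"ty":5},{"grip":0,"tx":-35,"tz":-15,"ty":5},{"grip":0,"tx":-35,"tz":-15,"ty":5},{"grip":0,"tx":-35,"tz":-15,"ty":5}]' 20
python3 -m handwheel '[{"grip":0,"wy":-0.12},{"grip":0,"wy":-0.12},{"grip":0,"wy":-0.12},{"grip":0,"wy":-0.12},{"grip":0,"wy":-0.12},{"grip":0,"wy":-0.12},{"grip":0,"wy":-0.12},{"grip":0,"wy":-0.12}]'
python3 - <<'E'
from h import *
u=np.array([.222,.975]);print(turn(np.arctan2(*u[::-1])-np.pi).round(3))
P=np.array([562.5,-60.5])-u*81
print(P,go([*P,110]),go([*P,27]),sense()['force'],sense()['joints'])
E
```

```text
[ 0.001 -0.963 -0.001]
[ 544.518 -139.475] [-452.6  121.2 -191.5] [-452.6  204.2 -191.4] [-1.02838849 -0.53902516  0.34460276] [-1.41039287e+00  3.13330033e-01  1.49825177e+00  4.31968671e-05
  1.33097126e+00 -2.23384684e-01]invalid input
invalid input
```

```bash
python3 -m handwheel '[{"grip":0,"tx":-35,"ty":5,"tz":-15,"wx":0,"wy":0,"wz":0},{"grip":0,"tx":-35,"ty":5,"tz":-15,"wx":0,"wy":0,"wz":0},{"grip":0,"tx":-35,"ty":5,"tz":-15,"wx":0,"wy":0,"wz":0},{"grip":0,"tx":-35,"ty":5,"tz":-15,"wx":0,"wy":0,"wz":0},{"grip":0,"tx":-35,"ty":5,"tz":-15,"wx":0,"wy":0,"wz":0},{"grip":0,"tx":-35,"ty":5,"tz":-15,"wx":0,"wy":0,"wz":0},{"grip":0,"tx":-35,"ty":5,"tz":-15,"wx":0,"wy":0,"wz":0},{"grip":0,"tx":-35,"ty":5,"tz":-15,"wx":0,"wy":0,"wz":0},{"grip":0,"tx":-35,"ty":5,"tz":-15,"wx":0,"wy":0,"wz":0},{"grip":0,"tx":-35,"ty":5,"tz":-15,"wx":0,"wy":0,"wz":0}]' 20
```

```text
time_s: 0.98
eef_pos: [465.9, -215.0, 181.0]
ee_rot: [0.135, -0.135, 0.694, -0.694]
force: [0.2, -1.1, 1.1]
grip_width: 0.002
```

```bash
python3 -m handwheel '[{"grip":0,"tx":0,"ty":0,"tz":0,"wx":0,"wy":-0.12,"wz":0},{"grip":0,"tx":0,"ty":0,"tz":0,"wx":0,"wy":-0.12,"wz":0},{"grip":0,"tx":0,"ty":0,"tz":0,"wx":0,"wy":-0.12,"wz":0},{"grip":0,"tx":0,"ty":0,"tz":0,"wx":0,"wy":-0.12,"wz":0},{"grip":0,"tx":0,"ty":0,"tz":0,"wx":0,"wy":-0.12,"wz":0},{"grip":0,"tx":0,"ty":0,"tz":0,"wx":0,"wy":-0.12,"wz":0},{"grip":0,"tx":0,"ty":0,"tz":0,"wx":0,"wy":-0.12,"wz":0},{"grip":0,"tx":0,"ty":0,"tz":0,"wx":0,"wy":-0.12,"wz":0}]'
python3 - <<'E'
from h import *
u=np.array([.222,.975]);print(turn(np.arctan2(*u[::-1])-np.pi).round(3))
P=np.array([562.5,-60.5])-u*81
print(P,go([*P,110]),go([*P,27]),sense()['force'],sense()['joints'].round(2))
snap('scene','scene1.png')
E
```

```text
time_s: 1.65
eef_pos: [464.9, -216.6, 181.1]
ee_rot: [0.442, -0.442, 0.552, -0.552]
force: [-0.2, -0.7, 0.1]
grip_width: 0.001
[ 0.     0.003 -0.   ]
[ 544.518 -139.475] [-92.7  71.1  60.9] [-92.7 154.1  60.9] [-0.16829856 -0.67230831  0.06850373] [-0.66  0.33  1.61  0.    1.2  -0.44]
```

View pics/scene1.png

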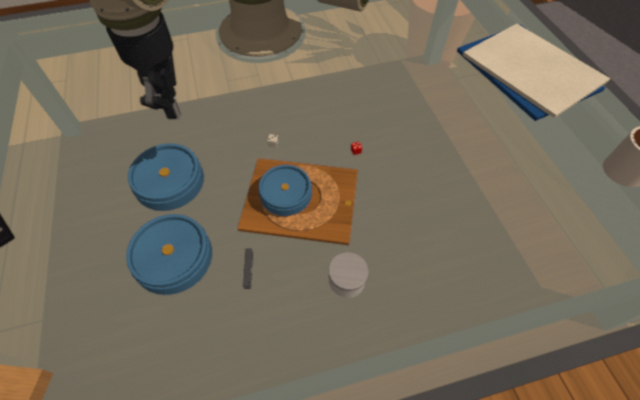

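```bash
python3 -m handwheel '[{"grip":0,"tx":-31,"ty":0,"tz":20.3,"wx":0,"wy":0,"wz":0},{"grip":0,"tx":-31,"ty":0,"tz":20.3,"wx":0,"wy":0,"wz":0},{"grip":0,"tx":-30.7,"ty":20,"tz":20.3,"wx":0,"wy":0,"wz":0},{"grip":0,"tx":0,"ty":35,"tz":0,"wx":0,"wy":0,"wz":0},{"grip":0,"tx":0,"ty":35,"tz":0,"wx":0,"wy":0,"wz":0},{"grip":0,"tx":0,"ty":30,"tz":0,"wx":0,"wy":0,"wz":0},{"grip":0,"tx":0,"ty":20,"tz":0,"wx":0,"wy":0,"wz":0},{"grip":0,"tx":0,"ty":14,"tz":0,"wx":0,"wy":0,"wz":0},{"grip":0,"tx":0,"ty":0,"tz":0,"wx":0,"wy":0,"wz":0}]'
python3 - <<'E'
from h import *
P=[544.5,-139.5,27]
print(go(P),sense()['force'])
c=snap('top','top1.png');cv2.imwrite('pics/z2.png',cv2.resize(c['pixels'][130:310,220:420,::-1],None,fx=3.3,fy=3.3,interpolation=cv2.INTER_CUBIC))
E
```

```text
time_s: 2.45
eef_pos: [543.4, -139.4, 24.4]
ee_rot: [0.439, -0.44, 0.556, -0.552]
force: [0.6, 0.6, 0.7]
grip_width: 0.003
[-0.2 -2.6  1.1] [0.64250519 0.56536703 0.65867317]
```

View pics/z2.png

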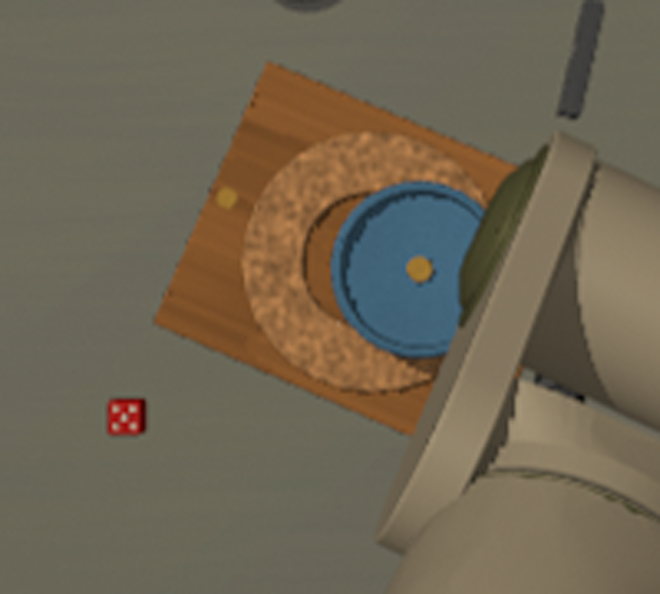

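The dish and ring are unchanged and the finger stands clear behind the dish. I'll approach now.

```bash
python3 -m handwheel '[{"grip":0,"tx":-5,"ty":-1,"tz":0.5,"wx":0,"wy":0,"wz":0},{"grip":0,"tx":-5,"ty":0,"tz":0.5,"wx":0,"wy":0,"wz":0},{"grip":0,"tx":-4,"ty":0,"tz":0,"wx":0,"wy":0,"wz":0},{"grip":0,"tx":-1,"ty":0,"tz":0,"wx":0,"wy":0,"wz":0},{"grip":0,"tx":-1,"ty":0,"tz":0,"wx":0,"wy":0,"wz":0}]'
for i in 1; do python3 -m handwheel '[{"grip":0,"tx":-1,"ty":0,"tz":0,"wx":0,"wy":0,"wz":0},{"grip":0,"tx":-1,"ty":0,"tz":0,"wx":0,"wy":0,"wz":0}]'; done
python3 -m handwheel '[{"grip":0,"tx":-1,"ty":0,"tz":0,"wx":0,"wy":0,"wz":0},{"grip":0,"tx":-1,"ty":0,"tz":0,"wx":0,"wy":0,"wz":0}]'
python3 -m handwheel '[{"grip":0,"tx":-1,"ty":0,"tz":0,"wx":0,"wy":0,"wz":0},{"grip":0,"tx":-1,"ty":0,"tz":0,"wx":0,"wy":0,"wz":0}]'
```

```text
time_s: 2.92
eef_pos: [549.9, -124.5, 29.0]
ee_rot: [-0.44, 0.44, -0.553, 0.554]
force: [-0.5, -0.2, -0.1]
grip_width: 0.005
time_s: 3.08
eef_pos: [550.1, -122.8, 28.5]
ee_rot: [-0.44, 0.44, -0.553, 0.553]
force: [-0.6, 0.9, 0.5]
grip_width: -0.001
time_s: 3.25
eef_pos: [550.5, -120.9, 28.4]
ee_rot: [0.44, -0.44, 0.553, -0.553]
force: [-0.0, -0.1, -0.4]
grip_width: 0.002
time_s: 3.42
eef_pos: [550.9, -119.0, 28.4]
ee_rot: [-0.44, 0.44, -0.553, 0.553]
force: [-1.1, -4.3, 1.8]
grip_width: 0.001
```

```bash
for i in 1; do python3 -m handwheel '[{"grip":0,"tx":-1,"ty":0,"tz":0,"wx":0,"wy":0,"wz":0},{"grip":0,"tx":-1,"ty":0,"tz":0,"wx":0,"wy":0,"wz":0}]'; done
python3 -m handwheel '[{"grip":0,"tx":-1,"ty":0,"tz":0,"wx":0,"wy":0,"wz":0},{"grip":0,"tx":-1,"ty":0,"tz":0,"wx":0,"wy":0,"wz":0}]'
python3 -m handwheel '[{"grip":0,"tx":-1,"ty":0,"tz":0,"wx":0,"wy":0,"wz":0},{"grip":0,"tx":-1,"ty":0,"tz":0,"wx":0,"wy":0,"wz":0}]'
python3 -m handwheel '[{"grip":0,"tx":-1,"ty":0,"tz":0,"wx":0,"wy":0,"wz":0},{"grip":0,"tx":-1,"ty":0,"tz":0,"wx":0,"wy":0,"wz":0}]'
python3 - <<'E'
from h import *
c=snap('scene','s2.png');cv2.imwrite('pics/z3.png',cv2.resize(c['pixels'][120:270,200:400,::-1],None,fx=4,fy=4,interpolation=cv2.INTER_CUBIC))
E
```

```text
time_s: 3.58
eef_pos: [551.5, -117.5, 28.6]
ee_rot: [-0.44, 0.44, -0.553, 0.554]
force: [-1.3, -3.5, 1.3]
grip_width: -0.003
time_s: 3.75
eef_pos: [552.0, -115.3, 28.6]
ee_rot: [-0.44, 0.44, -0.553, 0.554]
force: [-0.5, -3.1, 1.8]
grip_width: 0.001
time_s: 3.92
eef_pos: [552.4, -113.2, 28.5]
ee_rot: [-0.44, 0.44, -0.553, 0.554]
force: [-1.0, -4.6, 2.1]
grip_width: -0.0
time_s: 4.08
eef_pos: [552.8, -111.2, 28.5]
ee_rot: [-0.44, 0.44, -0.553, 0.554]
force: [-1.2, -4.0, 1.8]
grip_width: -0.005
```

View pics/z3.png

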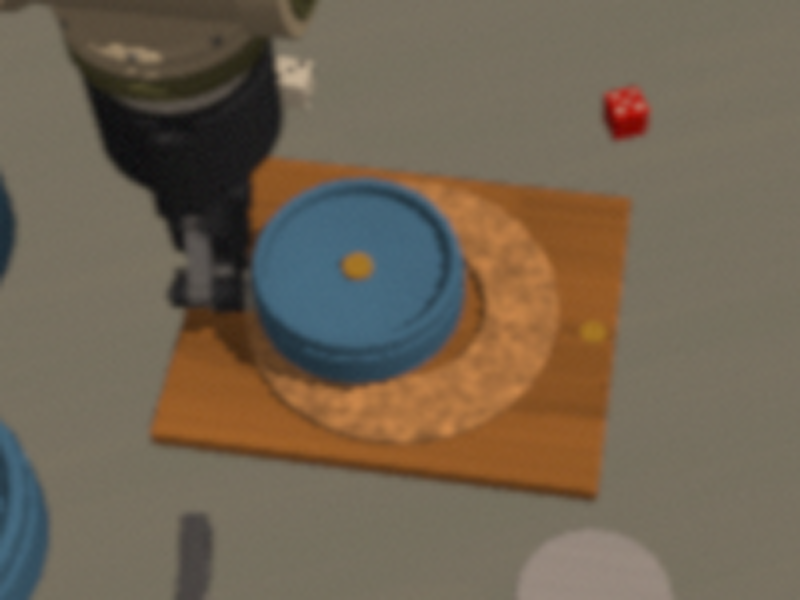

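```bash
python3 -m handwheel '[{"grip":0,"tx":-1,"ty":0,"tz":0,"wx":0,"wy":0,"wz":0},{"grip":0,"tx":-1,"ty":0,"tz":0,"wx":0,"wy":0,"wz":0},{"grip":0,"tx":-1,"ty":0,"tz":0,"wx":0,"wy":0,"wz":0}]'
python3 -m handwheel '[{"grip":0,"tx":-1,"ty":0,"tz":0,"wx":0,"wy":0,"wz":0},{"grip":0,"tx":-1,"ty":0,"tz":0,"wx":0,"wy":0,"wz":0},{"grip":0,"tx":-1,"ty":0,"tz":0,"wx":0,"wy":0,"wz":0}]'
python3 -m handwheel '[{"grip":0,"tx":-1,"ty":0,"tz":0,"wx":0,"wy":0,"wz":0},{"grip":0,"tx":-1,"ty":0,"tz":0,"wx":0,"wy":0,"wz":0}]'
python3 - <<'E'
from h import *
c=snap('scene','s3.png');cv2.imwrite('pics/z4.png',cv2.resize(c['pixels'][120:270,200:400,::-1],None,fx=4,fy=4,interpolation=cv2.INTER_CUBIC))
c=snap('top','t3.png');cv2.imwrite('pics/z5.png',cv2.resize(c['pixels'][130:310,220:420,::-1],None,fx=3.3,fy=3.3,interpolation=cv2.INTER_CUBIC))
E
```

```text
time_s: 4.38
eef_pos: [553.5, -108.3, 28.5]
ee_rot: [-0.44, 0.44, -0.553, 0.553]
force: [-1.6, -4.0, 2.2]
grip_width: -0.002
time_s: 4.63
eef_pos: [554.2, -105.3, 28.5]
ee_rot: [-0.44, 0.44, -0.553, 0.554]
force: [-0.8, -4.7, 3.3]
grip_width: -0.0
time_s: 4.8
eef_pos: [554.6, -103.5, 28.6]
ee_rot: [-0.44, 0.44, -0.553, 0.554]
force: [-1.7, -5.1, 4.5]
grip_width: -0.001
```

View pics/z4.png

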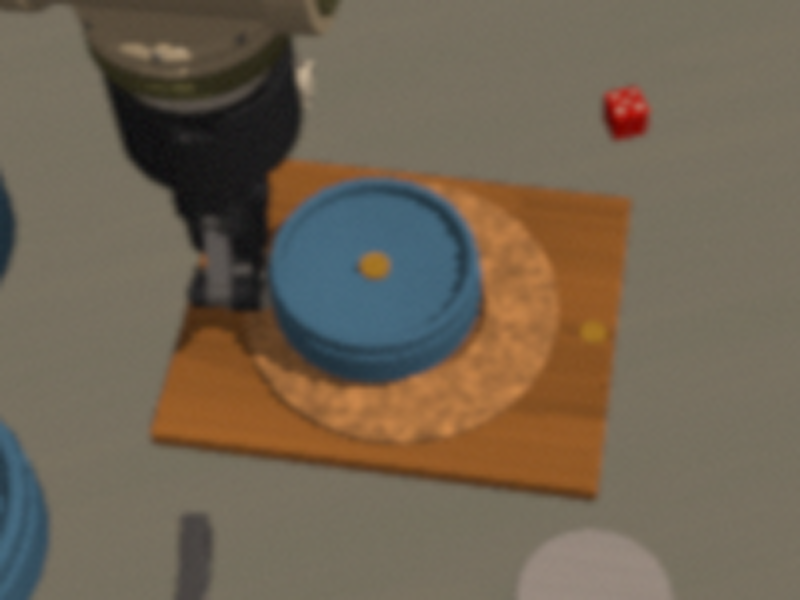

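View pics/z5.png

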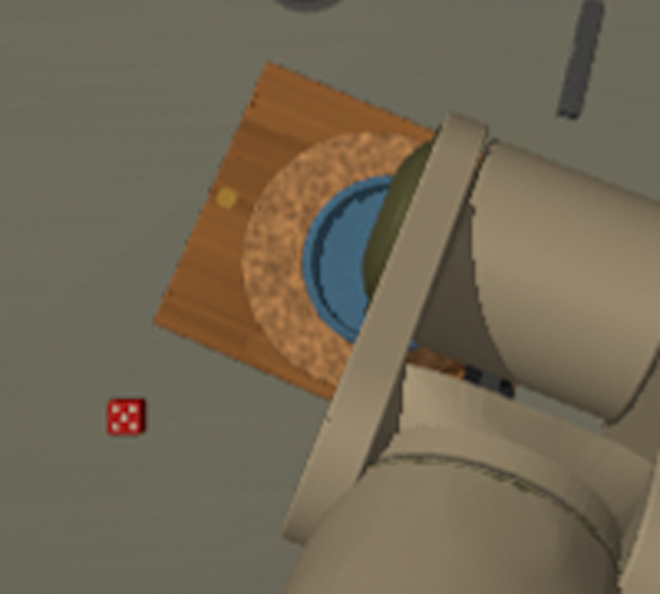

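```bash
cat >> fit.py <<'E'
def rimest(c,box,z,r=48.3):
    m=dish(c,0); n,l,st,ce=cv2.connectedComponentsWithStats(m)
    x0,y0,x1,y1=box
    sub=m[y0:y1,x0:x1]
    cn=np.vstack([k[:,0] for k in cv2.findContours(sub,0,cv2.CHAIN_APPROX_NONE)[0] if len(k)>10])+[x0,y0]
    hull=cv2.convexHull(cn)[:,0]
    return cn
E
python3 - <<'E'
from fit import *
c=dict(np.load('pics/t3.png.npz'))
U=lambda x,y:((x-1.2)/3.3+220,(y-1.2)/3.3+130)
pts=[(384,175),(355,184),(330,203),(311,232),(303,262),(308,292),(320,316),(338,334),(360,345)]
q,e=circ([ray(c,U(*p),55) for p in pts],48.0)
print(q,e)
print('board',(q-B)@bx,(q-B)@by)
E
```

```text
[565.71975672 -44.22659782] 1.3978703847432001
board 1.47804538833214 -9.882837218001004
```

```bash
python3 -m handwheel '[{"grip":0,"tx":-1,"ty":0,"tz":0,"wx":0,"wy":0,"wz":0},{"grip":0,"tx":-1,"ty":0,"tz":0,"wx":0,"wy":0,"wz":0}]'
python3 -m handwheel '[{"grip":0,"tx":-1,"ty":0,"tz":0,"wx":0,"wy":0,"wz":0},{"grip":0,"tx":-1,"ty":0,"tz":0,"wx":0,"wy":0,"wz":0}]'
python3 -m handwheel '[{"grip":0,"tx":-1,"ty":0,"tz":0,"wx":0,"wy":0,"wz":0}]'
```

```text
time_s: 5.07
eef_pos: [555.1, -101.6, 28.6]
ee_rot: [-0.44, 0.44, -0.553, 0.554]
force: [-1.5, -5.7, 6.0]
grip_width: -0.001
time_s: 5.23
eef_pos: [555.6, -99.8, 28.7]
ee_rot: [-0.44, 0.44, -0.553, 0.554]
force: [-2.1, -5.8, 5.9]
grip_width: 0.001
time_s: 5.32
eef_pos: [555.7, -98.8, 28.7]
ee_rot: [-0.44, 0.44, -0.553, 0.554]
force: [-1.7, -5.5, 6.5]
grip_width: 0.0
```

```bash
python3 -m handwheel '[{"grip":0,"tx":-1,"ty":0,"tz":0,"wx":0,"wy":0,"wz":0}]'
python3 -m handwheel '[{"grip":0,"tx":-1,"ty":0,"tz":0,"wx":0,"wy":0,"wz":0}]'
python3 - <<'E'
from h import *
c=snap('scene','s4.png');cv2.imwrite('pics/z6.png',cv2.resize(c['pixels'][120:270,200:400,::-1],None,fx=4,fy=4,interpolation=cv2.INTER_CUBIC))
E
```

```text
time_s: 5.4
eef_pos: [555.8, -97.3, 28.4]
ee_rot: [0.44, -0.44, 0.554, -0.553]
force: [-1.1, -2.2, -0.2]
grip_width: -0.002
time_s: 5.48
eef_pos: [555.8, -96.0, 28.0]
ee_rot: [0.44, -0.44, 0.554, -0.553]
force: [0.4, -1.3, -1.1]
grip_width: 0.004
```

View pics/z6.png

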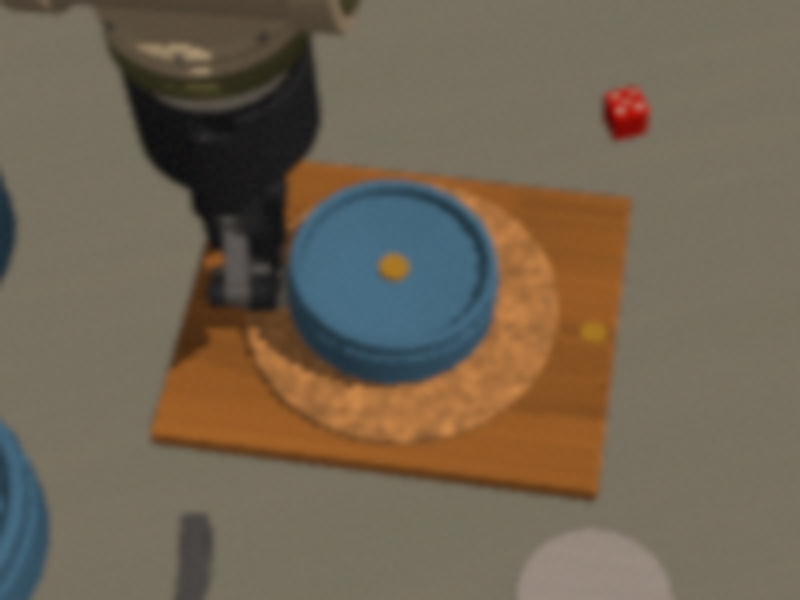

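```bash
python3 -m handwheel '[{"grip":0,"tx":8,"ty":0,"tz":0,"wx":0,"wy":0,"wz":0},{"grip":0,"tx":12,"ty":0,"tz":0,"wx":0,"wy":0,"wz":0},{"grip":0,"tx":0,"ty":-20,"tz":0,"wx":0,"wy":0,"wz":0},{"grip":0,"tx":0,"ty":-30,"tz":0,"wx":0,"wy":0,"wz":0},{"grip":0,"tx":0,"ty":-30,"tz":0,"wx":0,"wy":0,"wz":0},{"grip":0,"tx":0,"ty":0,"tz":0,"wx":0,"wy":0,"wz":0}]'
python3 - <<'E'
from h import *
c=snap('scene','s5.png');cv2.imwrite('pics/z7.png',cv2.resize(c['pixels'][120:270,200:400,::-1],None,fx=4,fy=4,interpolation=cv2.INTER_CUBIC))
c=snap('top','t5.png');cv2.imwrite('pics/z8.png',cv2.resize(c['pixels'][130:310,220:420,::-1],None,fx=3.3,fy=3.3,interpolation=cv2.INTER_CUBIC))
E
```

```text
time_s: 6.03
eef_pos: [553.8, -117.9, 113.9]
ee_rot: [-0.442, 0.438, -0.551, 0.556]
force: [0.6, 0.1, 1.5]
grip_width: 0.001
```

View pics/z7.png

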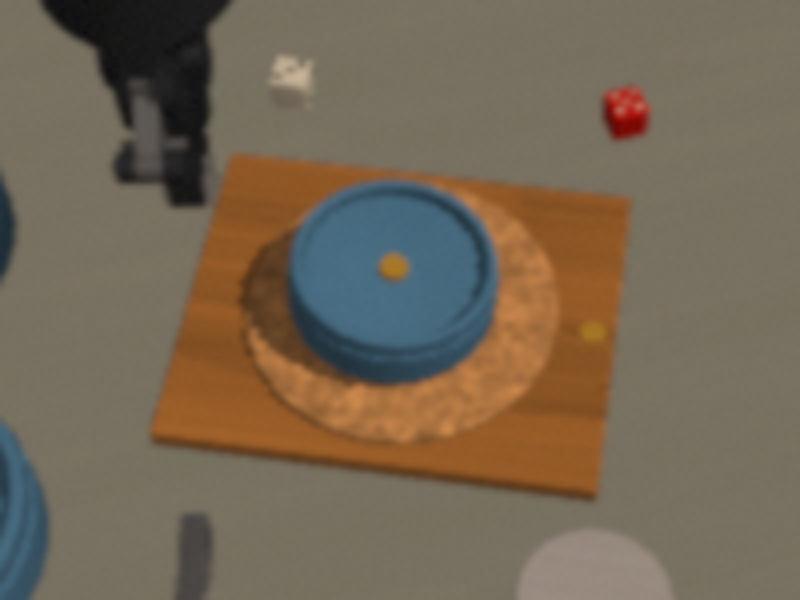

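View pics/z8.png

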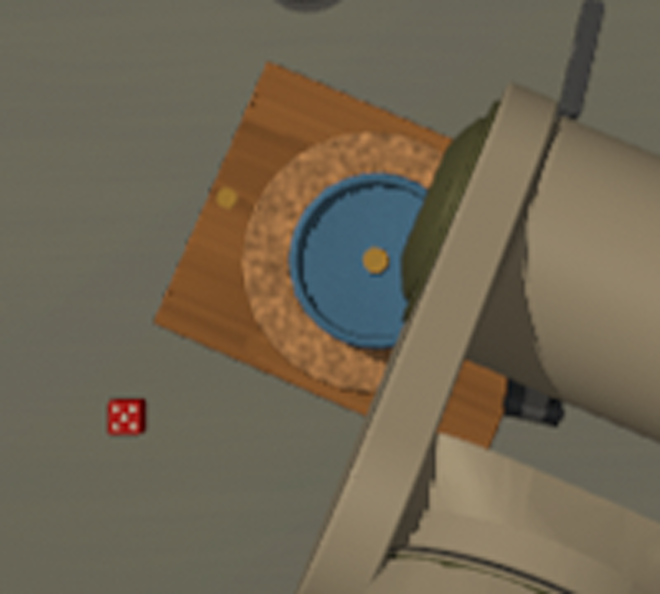

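```bash
python3 -m handwheel '[{"grip":0,"tx":-35,"ty":0,"tz":0,"wx":0,"wy":0,"wz":0},{"grip":0,"tx":-40,"ty":0,"tz":0,"wx":0,"wy":0,"wz":0},{"grip":0,"tx":-40,"ty":0,"tz":0,"wx":0,"wy":0,"wz":0},{"grip":0,"tx":-40,"ty":0,"tz":0,"wx":0,"wy":0,"wz":0},{"grip":0,"tx":-10,"ty":0,"tz":0,"wx":0,"wy":0,"wz":0},{"grip":0,"tx":0,"ty":0,"tz":0,"wx":0,"wy":0,"wz":0}]'
python3 - <<'E'
from h import *
c=snap('scene','s6.png');cv2.imwrite('pics/z9.png',cv2.resize(c['pixels'][120:270,200:400,::-1],None,fx=4,fy=4,interpolation=cv2.INTER_CUBIC))
c=snap('top','t6.png');cv2.imwrite('pics/z10.png',cv2.resize(c['pixels'][130:310,220:420,::-1],None,fx=3.3,fy=3.3,interpolation=cv2.INTER_CUBIC))
E
```

```text
time_s: 6.63
eef_pos: [588.2, 47.0, 106.8]
ee_rot: [0.441, -0.442, 0.553, -0.552]
force: [-0.0, -0.4, 0.5]
grip_width: 0.001
```

View pics/z9.png

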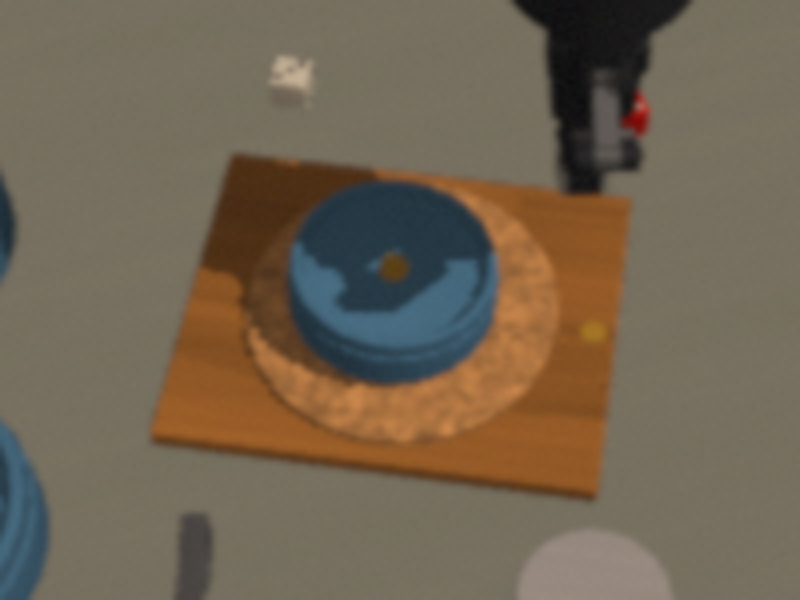

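View pics/z10.png

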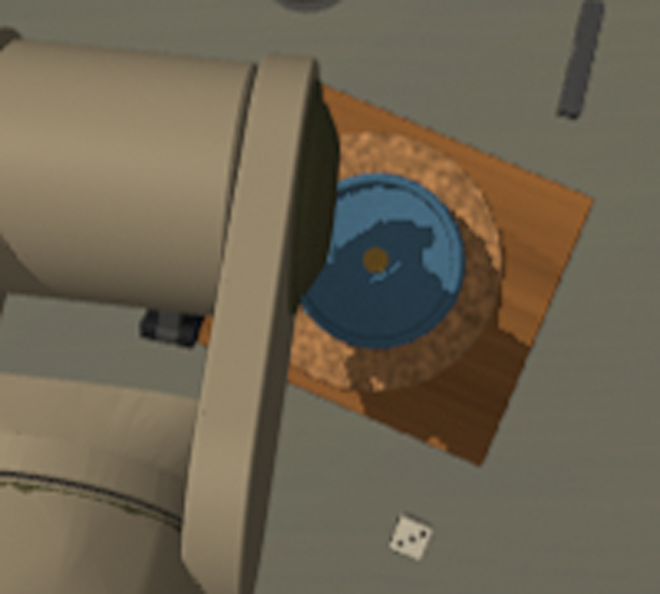

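```bash
cat > pose.py <<'E'
from fit import *
def cont(c,seed,box):
    im=c['pixels'].astype(int); x0,y0,x1,y1=box
    m=((im[...,2]-im[...,0])>8)&(im[...,2]>40)
    n,l=cv2.connectedComponents(m.astype(np.uint8))
    mm=np.zeros(m.shape,np.uint8); mm[y0:y1,x0:x1]=(l==l[seed[1],seed[0]])[y0:y1,x0:x1]
    return max(cv2.findContours(mm,0,cv2.CHAIN_APPROX_NONE)[0],key=len)[:,0].astype(float)
def rimfit(sets,x0):
    "sets: list of (cam, contour pts, filter angle range image (deg) list)"
    th=np.linspace(0,2*np.pi,181)
    def curve(c,p):
        x,y,z,ax,ay=p
        n=Ro.from_rotvec([ax,ay,0]).as_matrix()
        P=(n@np.c_[48.5*np.cos(th),48.5*np.sin(th),0*th].T).T+[x,y,z]
        return proj(c,P)
    def res(p):
        out=[]
        for c,pts in sets:
            q=curve(c,p).astype(np.float32).reshape(-1,1,2)
            out+=[cv2.pointPolygonTest(q,(float(a),float(b)),True)+0.5 for a,b in pts]
        return out
    s=least_squares(res,x0,loss='soft_l1',f_scale=.5,x_scale=[1,1,1,.02,.02],diff_step=1e-3)
    return s
def sel(pts,lo,hi):
    lo_,hi_=pts.min(0),pts.max(0);ce=(lo_+hi_)/2
    return pts
E
python3 - <<'E'
from pose import *
L=lambda f:dict(np.load('pics/'+f+'.png.npz'))
def scene_pts(c):
    p=cont(c,(285,195),(240,150,345,230)); cy=p[:,1].min()
    return p[p[:,1]<cy+18]   # rear rim arc only
s0=L('scene0');t0=L('top0');s5=L('s5');t5=L('t5');t6=L('t6')
p0=cont(t0,(335,211),(310,170,400,250))
a=rimfit([(t0,p0),(s0,scene_pts(s0))],[562.5,-60.5,57,0.01,0.01]);print('init',a.x.round(3),np.abs(a.fun).mean(),len(scene_pts(s0)))
p5=cont(t5,(318,211),(290,170,341,250)); p5=p5[p5[:,0]<337]; 
p6=cont(t6,(348,208),(323,170,400,250)); p6=p6[(p6[:,0]>326)]
print(len(p5),len(p6),p5.min(0),p5.max(0),p6.min(0),p6.max(0))
p5=p5[(p5[:,0]<330)]
p6=p6[(p6[:,0]>334)]
b=rimfit([(t5,np.vstack([p5,p6])),(s5,scene_pts(s5))],[567,-39,52,0.01,0.01]);print('now',b.x.round(3),np.abs(b.fun).mean())
for q in (a,b): print((q.x[:2]-B)@bx,(q.x[:2]-B)@by)
E
```

```text
init [ 5.63451e+02 -6.07410e+01  4.20270e+01  7.90000e-02  1.82000e-01] 0.2606065473866339 59
79 88 [308. 183.] [336. 235.] [327. 183.] [360. 234.]
now [ 5.68806e+02 -3.68780e+01  3.86230e+01  5.50000e-02  2.12000e-01] 0.30335073908812155
6.140935836282954 -25.887249440810233
1.2992046263187342 -1.9141699450510048
```

```bash
python3 - <<'E'
from pose import *
L=lambda f:dict(np.load('pics/'+f+'.png.npz'))
def knob(c,box):
    x0,y0,x1,y1=box; im=c['pixels'][y0:y1,x0:x1].astype(float)
    w=np.clip(im[...,0]-im[...,2]+0,0,None); w[w<15]=0
    Y,X=np.mgrid[y0:y1,x0:x1]; return np.array([(X*w).sum(),(Y*w).sum()])/w.sum()
def tri(c1,p1,c2,p2):
    u1=cv2.undistortPoints(p1.reshape(1,1,2),c1['mtx'],c1['dist']).reshape(2,1);u2=cv2.undistortPoints(p2.reshape(1,1,2),c2['mtx'],c2['dist']).reshape(2,1)
    X=cv2.triangulatePoints(np.c_[c1['R'],c1['t'].ravel()],np.c_[c2['R'],c2['t'].ravel()],u1,u2).ravel();return X[:3]/X[3]
s0=L('scene0');t0=L('top0');s5=L('s5');t5=L('t5')
k=[knob(s0,(278,181,293,194)),knob(t0,(340,204,355,219)),knob(s5,(291,181,306,193)),knob(t5,(328,203,341,215))]
print(np.round(k,1))
print(tri(s0,k[0],t0,k[1]),tri(s5,k[2],t5,k[3]))
def scene_pts(c):
    p=cont(c,(285,195),(240,150,345,230)); cy=p[:,1].min()
    return p[p[:,1]<cy+18]
p0=cont(t0,(335,211),(310,170,400,250))
p5=cont(t5,(318,211),(290,170,341,250));p5=p5[(p5[:,0]<330)]
t6=L('t6');p6=cont(t6,(348,208),(323,170,400,250));p6=p6[(p6[:,0]>334)]
for nm,st,x in (('i',[(t0,p0),(s0,scene_pts(s0))],[563,-60]),('n',[(t5,np.vstack([p5,p6])),(s5,scene_pts(s5))],[568,-37])):
    for z in ((57,) if nm=='i' else (52,)):
        th=np.linspace(0,2*np.pi,181)
        for off in (0,):
            def res(p):
                n=Ro.from_rotvec([p[2],p[3],0]).as_matrix();P=(n@np.c_[48.5*np.cos(th),48.5*np.sin(th),0*th].T).T+[p[0],p[1],z]
                o=[]
                for i,(c,pts) in enumerate(st):
                    q=proj(c,P)+([p[4],p[5]] if i else [0,0]);q=q.astype(np.float32).reshape(-1,1,2)
                    o+=[cv2.pointPolygonTest(q,(float(a),float(b)),True)+.5 for a,b in pts]
                return o
            s=least_squares(res,x+[.01,.01,.1,.1],loss='soft_l1',f_scale=.5,x_scale=[1,1,.02,.02,1,1],diff_step=1e-3);print(nm,z,s.x.round(3),s.cost)
cv2.imwrite('pics/cmp.png',np.vstack([cv2.resize(L(f)['pixels'][165:225,a:a+70,::-1],None,fx=4.5,fy=4.5,interpolation=cv2.INTER_CUBIC) for f,a in (('scene0',250),('s5',263))]))
E
```

```text
[[284.6 186.3]
 [346.7 211.1]
 [298.  186.3]
 [333.4 208.5]]
[562.80321846 -59.8611271   48.05394082] [568.11925337 -35.4711853   45.76948774]
i 57 [ 5.63439e+02 -6.04570e+01  9.90000e-02  2.73000e-01  7.39000e-01
  5.84200e+00] 16.928232682436597
n 52 [ 5.68661e+02 -3.67990e+01 -2.70000e-02  2.95000e-01  1.22500e+00
  4.96400e+00] 18.2874953116071
```

View pics/cmp.png

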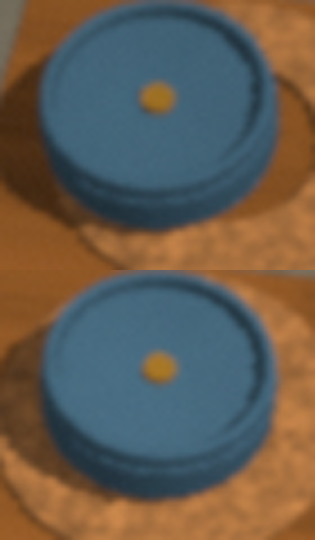

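```bash
python3 - <<'E'
from h import *
c=snap('wrist','w6.png'); print(np.round(-c['R'].T@c['t'].ravel()),c['R'].round(2))
E
```

```text
[607. 126. 249.] [[ 0.97 -0.22 -0.  ]
 [-0.21 -0.92  0.33]
 [-0.08 -0.32 -0.94]]
```

View pics/w6.png

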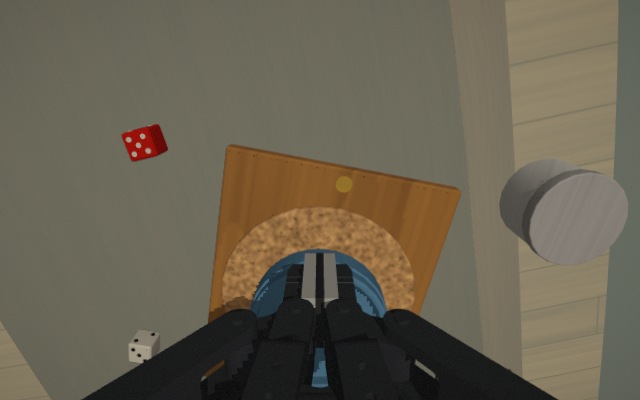

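```bash
cat > sil.py <<'E'
from pose import *
th=np.linspace(0,2*np.pi,120,endpoint=False)
M=np.vstack([np.c_[r*np.cos(th),r*np.sin(th),0*th+z] for r,z in ((38,0),(50,9),(50,30),(48.5,40))])
def hull(c,p,off):
    n=Ro.from_rotvec([p[3],p[4],0]).as_matrix()
    q=proj(c,M@n.T+p[:3])+off
    return cv2.convexHull(q.astype(np.float32))
def fitp(st,x0,offs,free):
    def res(v):
        p=np.array(x0,float);o=[np.array(a,float) for a in offs]
        p[free]=v[:len(free)]
        if len(v)>len(free): o[1]=v[len(free):]
        r=[]
        for (c,pts),of in zip(st,o):
            h=hull(c,p,of); r+=[cv2.pointPolygonTest(h,(float(a),float(b)),True)-0.5 for a,b in pts]
        return r
    return res
def L(f): return dict(np.load('pics/'+f+'.png.npz'))
E
python3 - <<'E'
from sil import *
s0,t0,s5,t5,t6=map(L,['scene0','top0','s5','t5','t6'])
P=lambda c,s,b:cont(c,s,b)
q0=P(s0,(275,190),(240,150,345,230));q5=P(s5,(290,195),(240,150,345,230))
p0=P(t0,(335,211),(310,170,400,250))
p5=P(t5,(318,211),(290,170,341,250));p5=p5[p5[:,0]<330]
p6=P(t6,(348,208),(323,170,400,250));p6=p6[p6[:,0]>334]
print(q0.min(0),q0.max(0),q5.min(0),q5.max(0))
# calibrate scene offset with initial level dish
f=fitp([(t0,p0),(s0,q0)],[0,0,17,0,0],[[0,0],[0,0]],[0,1])
s=least_squares(f,[563,-60,0,0],loss='soft_l1',f_scale=.5);off=s.x[2:];print('init',s.x.round(2),np.abs(s.fun).mean())
f=fitp([(t0,p0),(s0,q0)],[0,0,17,0,0],[[0,0],off],[0,1,2,3,4])
s=least_squares(f,[563,-60,17,0.01,0.01],loss='soft_l1',f_scale=.5,x_scale=[1,1,1,.02,.02],diff_step=1e-3);print('init5',s.x.round(3))
for nm,st in (('now',[(t5,np.vstack([p5,p6])),(s5,q5)]),):
    for free,x0 in (([0,1],[0,0,12,0,0]),([0,1],[0,0,17,0,0]),([0,1,2],[0,0,0,0,0]),([0,1,2,3,4],[0]*5)):
        f=fitp(st,x0,[[0,0],off],free)
        s=least_squares(f,np.array([568,-37,13,.01,.01])[free],loss='soft_l1',f_scale=.5,x_scale=np.array([1,1,1,.02,.02])[free],diff_step=1e-3);print(nm,s.x.round(3),s.cost)
    # fixed tilt towards by
    for tl in (-.05,0,.05,.1,.15):
        # low side toward +by: rotate about axis = -bx? up vector tilts toward by: axis = z x by = -bx
        ax=-bx*tl
        f=fitp(st,[0,0,0,ax[0],ax[1]],[[0,0],off],[0,1,2]);s=least_squares(f,[568,-37,13],loss='soft_l1',f_scale=.5,diff_step=1e-3);print('tilt',tl,s.x.round(2),s.cost.round(2))
E
```

```text
[259. 165.] [310. 215.] [272. 165.] [323. 214.]
init [563.02 -60.15   0.    -0.  ] 0.6670133712110345
init5 [ 5.65224e+02 -6.01500e+01  1.48300e+01 -0.00000e+00 -1.00000e-01]
now [568.027 -36.438] 57.20263379382751
now [568.782 -36.437] 78.94170168942333
now [567.8   -36.4    10.275] 54.959197707966716
now [ 5.7067e+02 -3.7185e+01  1.2445e+01 -3.3000e-02 -1.1400e-01] 38.801323161545966
tilt -0.05 [568.3  -35.28  10.63] 53.04
tilt 0 [567.8  -36.4   10.27] 54.96
tilt 0.05 [567.3  -37.55  10.2 ] 56.36
tilt 0.1 [566.93 -38.5   10.14] 61.1
tilt 0.15 [566.47 -39.41  10.22] 68.36
```

```bash
python3 - <<'E'
from sil import *
s0,t0,s5,t5,t6=map(L,['scene0','top0','s5','t5','t6'])
P=cont
q0=P(s0,(275,190),(240,150,345,230));q5=P(s5,(290,195),(240,150,345,230))
p0=P(t0,(335,211),(310,170,400,250))
p5=P(t5,(318,211),(290,170,341,250));p5=p5[p5[:,0]<330]
p6=P(t6,(348,208),(323,170,400,250));p6=p6[p6[:,0]>334]
for nm,st,x0 in (('init',[(t0,p0),(s0,q0)],[563,-60,16]),('now',[(t5,np.vstack([p5,p6])),(s5,q5)],[568,-37,12])):
  for tl in (-.1,-.07,-.04,0,.04,.08,.12):
    ax=-bx*tl
    f=fitp(st,[0,0,0,ax[0],ax[1]],[[0,0],[0,0]],[0,1,2]);s=least_squares(f,x0,loss='soft_l1',f_scale=.5,diff_step=1e-3);print(nm,'tilt',tl,s.x.round(2),s.cost.round(2))
E
```

```text
init tilt -0.1 [563.66 -58.02  13.66] 44.58
init tilt -0.07 [563.38 -58.65  13.51] 43.78
init tilt -0.04 [563.07 -59.24  13.36] 44.57
init tilt 0 [562.64 -60.16  13.18] 47.32
init tilt 0.04 [562.22 -61.08  13.16] 50.03
init tilt 0.08 [561.81 -61.98  13.22] 52.74
init tilt 0.12 [561.52 -62.76  13.32] 56.25
now tilt -0.1 [568.8  -34.22  11.17] 51.96
now tilt -0.07 [568.51 -34.83  10.87] 52.01
now tilt -0.04 [568.21 -35.5   10.58] 53.47
now tilt 0 [567.8  -36.4   10.28] 54.97
now tilt 0.04 [567.4  -37.32  10.18] 56.08
now tilt 0.08 [567.09 -38.13  10.18] 58.54
now tilt 0.12 [566.75 -38.87  10.2 ] 63.96
```

Images leave the seating height ambiguous (fit gives 3 mm down, level). I'll gently probe the rim height on both sides.

```bash
python3 - <<'E'
from h import *
print(go([578.4,8.8,62]))
E
python3 -m handwheel '[{"grip":0,"tx":20,"ty":10,"tz":0.8,"wx":0,"wy":0,"wz":0},{"grip":0,"tx":19,"ty":10,"tz":0.8,"wx":0,"wy":0,"wz":0},{"grip":0,"tx":0,"ty":15,"tz":0,"wx":0,"wy":0,"wz":0},{"grip":0,"tx":0,"ty":8,"tz":0,"wx":0,"wy":0,"wz":0},{"grip":0,"tx":0,"ty":0,"tz":0,"wx":0,"wy":0,"wz":0},{"grip":0,"tx":0,"ty":0,"tz":0,"wx":0,"wy":0,"wz":0}]'
python3 - <<'E'
from h import *
print(go([578.4,8.8,56]))
E
```

```text
[35.9 45.6 -1.8]
time_s: 7.28
eef_pos: [581.4, 5.8, 65.3]
ee_rot: [0.44, -0.44, 0.554, -0.553]
force: [0.7, 0.1, 0.5]
grip_width: -0.0
[-2.2  9.3 -3.6]
```

```bash
python3 -m handwheel '[{"grip":0,"tx":-2,"ty":3,"tz":-1,"wx":0,"wy":0,"wz":0},{"grip":0,"tx":0,"ty":3,"tz":0,"wx":0,"wy":0,"wz":0},{"grip":0,"tx":0,"ty":1,"tz":0,"wx":0,"wy":0,"wz":0}]'
for k in 1 ; do python3 -m handwheel '[{"grip":0,"tx":0,"ty":1,"tz":0,"wx":0,"wy":0,"wz":0}]'; python3 -m handwheel '[{"grip":0,"tx":0,"ty":1,"tz":0,"wx":0,"wy":0,"wz":0}]' ;  python3 -m handwheel '[{"grip":0,"tx":0,"ty":1,"tz":0,"wx":0,"wy":0,"wz":0}]'; done | grep -v rot
```

```text
time_s: 7.53
eef_pos: [581.0, 8.8, 58.4]
ee_rot: [-0.44, 0.44, -0.553, 0.553]
force: [0.4, 0.8, -0.8]
grip_width: -0.001
time_s: 7.62
eef_pos: [581.0, 8.8, 57.5]
force: [0.3, -0.4, 0.5]
grip_width: -0.0
time_s: 7.7
eef_pos: [581.1, 8.7, 56.5]
force: [0.0, -0.5, -0.0]
grip_width: 0.0
time_s: 7.78
eef_pos: [581.1, 8.6, 55.4]
force: [-0.8, -0.2, 0.6]
grip_width: -0.003
```

```bash
for k in 1 ; do python3 -m handwheel '[{"grip":0,"tx":0,"ty":0.8,"tz":0,"wx":0,"wy":0,"wz":0}]'; python3 -m handwheel '[{"grip":0,"tx":0,"ty":0.8,"tz":0,"wx":0,"wy":0,"wz":0}]' ;  python3 -m handwheel '[{"grip":0,"tx":0,"ty":0.8,"tz":0,"wx":0,"wy":0,"wz":0}]'; done | grep -v rot
```

```text
time_s: 7.87
eef_pos: [581.0, 8.5, 54.6]
force: [0.2, -0.6, -0.6]
grip_width: 0.003
time_s: 7.95
eef_pos: [581.0, 8.5, 53.8]
force: [-0.1, 0.0, 0.9]
grip_width: -0.002
time_s: 8.03
eef_pos: [581.0, 8.5, 53.0]
force: [-0.2, -0.2, -0.2]
grip_width: -0.003
```

```bash
for k in 1 ; do python3 -m handwheel '[{"grip":0,"tx":0,"ty":0.6,"tz":0,"wx":0,"wy":0,"wz":0}]'; python3 -m handwheel '[{"grip":0,"tx":0,"ty":0.4,"tz":0,"wx":0,"wy":0,"wz":0}]' ;  python3 -m handwheel '[{"grip":0,"tx":0,"ty":0.3,"tz":0,"wx":0,"wy":0,"wz":0}]'; done | grep -v rot
```

```text
time_s: 8.12
eef_pos: [581.0, 8.5, 52.3]
force: [-0.8, 0.5, -0.9]
grip_width: -0.005
time_s: 8.2
eef_pos: [581.0, 8.5, 51.9]
force: [-0.2, 0.2, -0.3]
grip_width: 0.001
time_s: 8.28
eef_pos: [581.0, 8.5, 51.7]
force: [0.1, 0.7, -0.0]
grip_width: -0.001
```

```bash
for k in 1 ; do python3 -m handwheel '[{"grip":0,"tx":0,"ty":0.4,"tz":0,"wx":0,"wy":0,"wz":0}]'; python3 -m handwheel '[{"grip":0,"tx":0,"ty":0.4,"tz":0,"wx":0,"wy":0,"wz":0}]' ;  python3 -m handwheel '[{"grip":0,"tx":0,"ty":0.4,"tz":0,"wx":0,"wy":0,"wz":0}]'; done | grep -v rot
```

```text
time_s: 8.37
eef_pos: [581.0, 8.5, 51.3]
force: [0.2, -0.4, -0.1]
grip_width: -0.0
time_s: 8.45
eef_pos: [581.0, 8.5, 50.9]
force: [1.1, 0.7, 1.3]
grip_width: 0.002
time_s: 8.53
eef_pos: [581.2, 8.5, 50.7]
force: [0.4, -0.3, 4.2]
grip_width: -0.001
```

```bash
python3 -m handwheel '[{"grip":0,"tx":0,"ty":-10,"tz":0,"wx":0,"wy":0,"wz":0},{"grip":0,"tx":0,"ty":-10,"tz":0,"wx":0,"wy":0,"wz":0},{"grip":0,"tx":30,"ty":0,"tz":0,"wx":0,"wy":0,"wz":0},{"grip":0,"tx":30,"ty":0,"tz":0,"wx":0,"wy":0,"wz":0},{"grip":0,"tx":30,"ty":0,"tz":0,"wx":0,"wy":0,"wz":0},{"grip":0,"tx":0,"ty":0,"tz":0,"wx":0,"wy":0,"wz":0},{"grip":0,"tx":0,"ty":10,"tz":0,"wx":0,"wy":0,"wz":0},{"grip":0,"tx":0,"ty":0,"tz":0,"wx":0,"wy":0,"wz":0}]'
python3 - <<'E'
from h import *
print(go([558.2,-80,56]))
E
```

```text
time_s: 9.2
eef_pos: [560.3, -78.5, 59.4]
ee_rot: [0.44, -0.44, 0.554, -0.553]
force: [0.1, -0.0, -0.3]
grip_width: -0.0
[ 1.9  3.4 -1.7]
```

```bash
for k in 1 ; do python3 -m handwheel '[{"grip":0,"tx":1.5,"ty":1,"tz":-1,"wx":0,"wy":0,"wz":0}]'; python3 -m handwheel '[{"grip":0,"tx":0,"ty":1,"tz":0,"wx":0,"wy":0,"wz":0}]' ;  python3 -m handwheel '[{"grip":0,"tx":0,"ty":0.8,"tz":0,"wx":0,"wy":0,"wz":0}]';python3 -m handwheel '[{"grip":0,"tx":0,"ty":0.6,"tz":0,"wx":0,"wy":0,"wz":0}]'; done | egrep 'eef|force'
```

```text
eef_pos: [559.4, -79.3, 59.2]
force: [0.3, 0.1, 0.6]
eef_pos: [559.4, -79.6, 58.4]
force: [-0.5, -0.1, -0.1]
eef_pos: [559.5, -79.7, 57.7]
force: [-1.0, 0.2, 1.9]
eef_pos: [559.6, -79.9, 57.3]
force: [-1.9, 0.4, 5.2]
```

Rim contact is at 57.8 on the -y side and 50.9 on the dot side, so the tilt is about 0.077 rad. The dish is half in and jammed. I'll go back behind it and tap further.

```bash
python3 -m handwheel '[{"grip":0,"tx":0,"ty":-10,"tz":0,"wx":0,"wy":0,"wz":0},{"grip":0,"tx":20,"ty":-5,"tz":0,"wx":0,"wy":0,"wz":0},{"grip":0,"tx":16,"ty":0,"tz":0,"wx":0,"wy":0,"wz":0},{"grip":0,"tx":0,"ty":0,"tz":0,"wx":0,"wy":0,"wz":0},{"grip":0,"tx":0,"ty":15,"tz":0,"wx":0,"wy":0,"wz":0},{"grip":0,"tx":0,"ty":15,"tz":0,"wx":0,"wy":0,"wz":0},{"grip":0,"tx":0,"ty":12,"tz":0,"wx":0,"wy":0,"wz":0},{"grip":0,"tx":0,"ty":0,"tz":0,"wx":0,"wy":0,"wz":0}]'
python3 - <<'E'
from h import *
print(go([554.0,-102,26]))
E
```

```text
time_s: 10.2
eef_pos: [550.3, -114.5, 28.1]
ee_rot: [0.44, -0.441, 0.555, -0.552]
force: [-0.1, 0.5, -1.6]
grip_width: 0.002
[-13.    2.1   0.8]
```

```bash
python3 -m handwheel '[{"grip":0,"tx":-6,"ty":1,"tz":0.8,"wx":0,"wy":0,"wz":0},{"grip":0,"tx":-6,"ty":1,"tz":0,"wx":0,"wy":0,"wz":0},{"grip":0,"tx":-4,"ty":0,"tz":0,"wx":0,"wy":0,"wz":0}]'
for k in 1 ; do python3 -m handwheel '[{"grip":0,"tx":-1,"ty":0,"tz":0,"wx":0,"wy":0,"wz":0}]'; python3 -m handwheel '[{"grip":0,"tx":-0.7,"ty":0,"tz":0,"wx":0,"wy":0,"wz":0}]' ;  python3 -m handwheel '[{"grip":0,"tx":-0.7,"ty":0,"tz":0,"wx":0,"wy":0,"wz":0}]'; done | egrep 'eef|force'
```

```text
time_s: 10.45
eef_pos: [556.3, -99.1, 28.7]
ee_rot: [-0.441, 0.44, -0.553, 0.554]
force: [0.7, 1.0, -0.3]
grip_width: -0.001
eef_pos: [556.4, -98.1, 28.7]
force: [-0.2, -0.8, -0.5]
eef_pos: [556.4, -98.0, 28.6]
force: [-0.8, 0.6, 0.1]
eef_pos: [556.4, -97.6, 28.4]
force: [-0.2, -0.4, 0.2]
```

```bash

for k in 1 ; do python3 -m handwheel '[{"grip":0,"tx":-0.7,"ty":1,"tz":0,"wx":0,"wy":0,"wz":0}]'; python3 -m handwheel '[{"grip":0,"tx":-0.7,"ty":1,"tz":0,"wx":0,"wy":0,"wz":0}]' ;  python3 -m handwheel '[{"grip":0,"tx":-0.7,"ty":0,"tz":0,"wx":0,"wy":0,"wz":0}]';python3 -m handwheel '[{"grip":0,"tx":-0.7,"ty":0,"tz":0,"wx":0,"wy":0,"wz":0}]'; done | egrep 'eef|force'
```

```text
eef_pos: [556.6, -97.1, 27.4]
force: [-0.3, -0.1, 0.4]
eef_pos: [556.6, -96.5, 26.1]
force: [0.4, 0.9, 0.2]
eef_pos: [556.7, -95.9, 26.0]
force: [-0.0, -1.6, 0.5]
eef_pos: [556.8, -95.3, 26.0]
force: [-1.0, -1.9, -1.4]
```

```bash

for k in 1 ; do python3 -m handwheel '[{"grip":0,"tx":-0.5,"ty":0,"tz":0,"wx":0,"wy":0,"wz":0}]'; python3 -m handwheel '[{"grip":0,"tx":-0.5,"ty":0,"tz":0,"wx":0,"wy":0,"wz":0}]' ;  python3 -m handwheel '[{"grip":0,"tx":-0.5,"ty":0,"tz":0,"wx":0,"wy":0,"wz":0}]'; done | egrep 'eef|force'
```

```text
eef_pos: [556.9, -94.7, 26.0]
force: [-0.5, -1.7, -0.7]
eef_pos: [557.0, -94.1, 26.0]
force: [-0.5, -2.4, -1.2]
eef_pos: [557.1, -93.6, 26.0]
force: [-0.6, -2.6, -2.3]
```

```bash

for k in 1 ; do python3 -m handwheel '[{"grip":0,"tx":-0.5,"ty":0,"tz":0,"wx":0,"wy":0,"wz":0}]'; python3 -m handwheel '[{"grip":0,"tx":-0.5,"ty":0,"tz":0,"wx":0,"wy":0,"wz":0}]' ;  python3 -m handwheel '[{"grip":0,"tx":-0.5,"ty":0,"tz":0,"wx":0,"wy":0,"wz":0}]'; done | egrep 'eef|force'
```

```text
eef_pos: [557.3, -93.0, 26.0]
force: [0.1, -2.1, -1.3]
eef_pos: [557.4, -92.5, 26.1]
force: [-0.5, -1.6, -2.1]
eef_pos: [557.5, -92.0, 26.0]
force: [-0.1, -1.3, -0.1]
```

```bash

for k in 1 ; do python3 -m handwheel '[{"grip":0,"tx":-0.5,"ty":0,"tz":0,"wx":0,"wy":0,"wz":0}]'; python3 -m handwheel '[{"grip":0,"tx":-0.5,"ty":0,"tz":0,"wx":0,"wy":0,"wz":0}]' ;  python3 -m handwheel '[{"grip":0,"tx":-0.4,"ty":0,"tz":0,"wx":0,"wy":0,"wz":0}]'; done | egrep 'eef|force'
python3 - <<'E'
from h import *
c=snap('scene','s7.png');cv2.imwrite('pics/z11.png',cv2.resize(c['pixels'][140:250,220:370,::-1],None,fx=5,fy=5,interpolation=cv2.INTER_CUBIC))
E
```

```text
eef_pos: [557.7, -91.5, 26.1]
force: [-0.5, -2.3, -0.9]
eef_pos: [557.8, -91.0, 26.1]
force: [0.1, -2.7, -0.6]
eef_pos: [557.9, -90.6, 26.1]
force: [0.3, -0.9, -0.9]
```

View pics/z11.png

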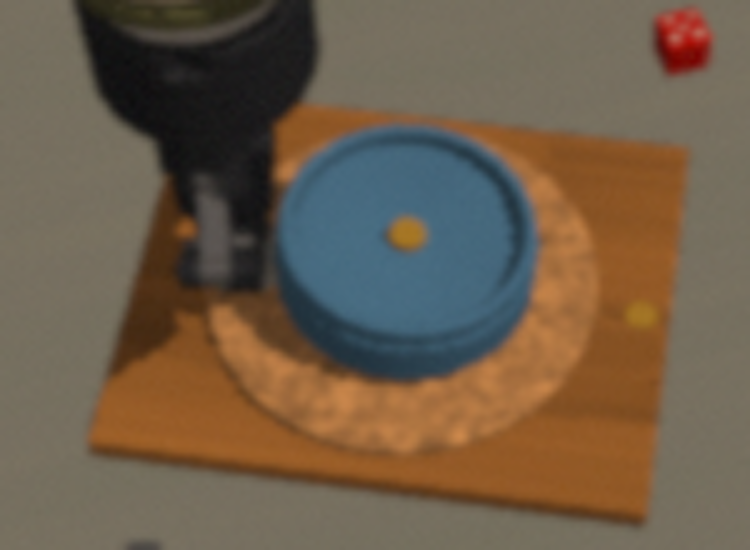

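```bash
python3 -m handwheel '[{"grip":0,"tx":6,"ty":0,"tz":0,"wx":0,"wy":0,"wz":0},{"grip":0,"tx":15,"ty":0,"tz":0,"wx":0,"wy":0,"wz":0},{"grip":0,"tx":20,"ty":-10,"tz":0,"wx":0,"wy":0,"wz":0},{"grip":0,"tx":10,"ty":-10,"tz":0,"wx":0,"wy":0,"wz":0},{"grip":0,"tx":0,"ty":-20,"tz":0,"wx":0,"wy":0,"wz":0},{"grip":0,"tx":0,"ty":0,"tz":0,"wx":0,"wy":0,"wz":0}]'
cat >> sil.py <<'E'
def knob(c,g):
    x0,y0,x1,y1=int(g[0])-7,int(g[1])-7,int(g[0])+8,int(g[1])+8; im=c['pixels'][y0:y1,x0:x1].astype(float)
    w=np.clip(im[...,0]-im[...,2],0,None); w[w<15]=0
    Y,X=np.mgrid[y0:y1,x0:x1]; return np.array([(X*w).sum(),(Y*w).sum()])/w.sum()
def tri(c1,p1,c2,p2):
    u1=cv2.undistortPoints(p1.reshape(1,1,2),c1['mtx'],c1['dist']).reshape(2,1);u2=cv2.undistortPoints(p2.reshape(1,1,2),c2['mtx'],c2['dist']).reshape(2,1)
    X=cv2.triangulatePoints(np.c_[c1['R'],c1['t'].ravel()],np.c_[c2['R'],c2['t'].ravel()],u1,u2).ravel();return X[:3]/X[3]
E
python3 - <<'E'
from sil import *
s=snap('scene','s8.png');t=snap('top','t8.png')
cv2.imwrite('pics/z12.png',cv2.resize(t['pixels'][130:310,220:420,::-1],None,fx=3.3,fy=3.3,interpolation=cv2.INTER_CUBIC))
k=knob(s,(301,186)),knob(t,(330,207));print(k,tri(s,k[0],t,k[1]))
q=cont(s,(295,195),(240,150,345,230));print(q.min(0),q.max(0))
E
```

```text
time_s: 12.33
eef_pos: [547.9, -141.8, 69.8]
ee_rot: [-0.441, 0.439, -0.552, 0.556]
force: [0.1, 0.2, 1.3]
grip_width: 0.005
(array([299.56269926, 187.08182784]), array([331.89249692, 208.04797048])) [568.96729991 -32.6800969   43.36142349]
[274. 166.] [325. 215.]
```

View pics/z12.png

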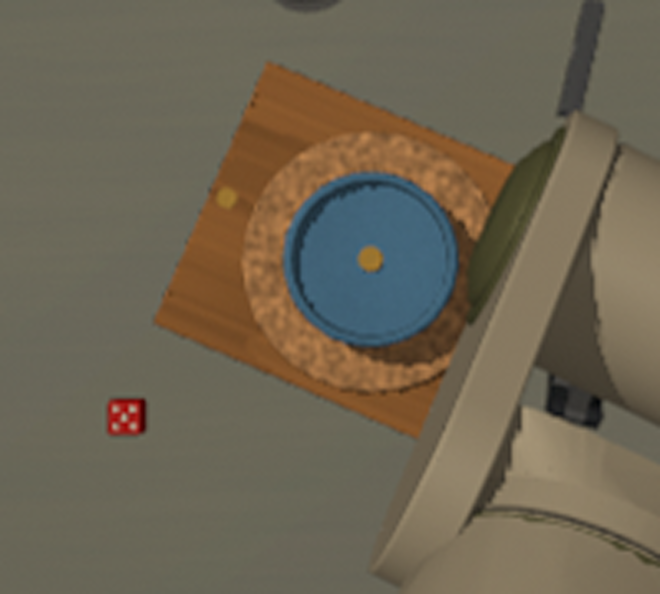

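```bash
python3 -m handwheel '[{"grip":0,"tx":-32,"ty":0,"tz":0,"wx":0,"wy":0,"wz":0},{"grip":0,"tx":-34,"ty":0,"tz":0,"wx":0,"wy":0,"wz":0},{"grip":0,"tx":0,"ty":6,"tz":0,"wx":0,"wy":0,"wz":0},{"grip":0,"tx":0,"ty":4,"tz":0,"wx":0,"wy":0,"wz":0},{"grip":0,"tx":0,"ty":0,"tz":0,"wx":0,"wy":0,"wz":0}]'|egrep 'eef|force'
for k in 1 ; do python3 -m handwheel '[{"grip":0,"tx":0,"ty":1,"tz":0,"wx":0,"wy":0,"wz":0}]';python3 -m handwheel '[{"grip":0,"tx":0,"ty":1,"tz":0,"wx":0,"wy":0,"wz":0}]'; python3 -m handwheel '[{"grip":0,"tx":0,"ty":1,"tz":0,"wx":0,"wy":0,"wz":0}]' ;  python3 -m handwheel '[{"grip":0,"tx":0,"ty":0.8,"tz":0,"wx":0,"wy":0,"wz":0}]'; done | egrep 'eef|force'
```

```text
eef_pos: [560.5, -75.8, 54.6]
force: [0.6, -0.4, 0.2]
eef_pos: [560.9, -76.7, 54.6]
force: [0.7, -0.0, -0.4]
eef_pos: [561.1, -76.9, 53.9]
force: [0.0, -0.7, 0.6]
eef_pos: [561.2, -76.8, 53.1]
force: [-1.0, 0.1, 0.1]
eef_pos: [561.2, -76.6, 52.2]
force: [-0.5, -0.3, 0.2]
```

```bash
for k in 1 ; do python3 -m handwheel '[{"grip":0,"tx":0,"ty":0.4,"tz":0,"wx":0,"wy":0,"wz":0}]';python3 -m handwheel '[{"grip":0,"tx":0,"ty":0.4,"tz":0,"wx":0,"wy":0,"wz":0}]'; python3 -m handwheel '[{"grip":0,"tx":0,"ty":0.4,"tz":0,"wx":0,"wy":0,"wz":0}]' ; done | egrep 'eef|force'
```

```text
eef_pos: [561.2, -76.4, 51.8]
force: [0.2, -0.9, 0.1]
eef_pos: [561.3, -76.3, 51.5]
force: [-1.7, -1.4, 3.7]
eef_pos: [561.3, -76.3, 51.5]
force: [-2.9, -0.7, 7.8]
```

```bash
python3 -m handwheel '[{"grip":0,"tx":0,"ty":-10,"tz":0,"wx":0,"wy":0,"wz":0},{"grip":0,"tx":0,"ty":-10,"tz":0,"wx":0,"wy":0,"wz":0},{"grip":0,"tx":-30,"ty":0,"tz":0,"wx":0,"wy":0,"wz":0},{"grip":0,"tx":-30,"ty":0,"tz":0,"wx":0,"wy":0,"wz":0},{"grip":0,"tx":-30,"ty":0,"tz":0,"wx":0,"wy":0,"wz":0},{"grip":0,"tx":0,"ty":8,"tz":0,"wx":0,"wy":0,"wz":0},{"grip":0,"tx":0,"ty":6,"tz":0,"wx":0,"wy":0,"wz":0},{"grip":0,"tx":0,"ty":2,"tz":0,"wx":0,"wy":0,"wz":0},{"grip":0,"tx":0,"ty":0,"tz":0,"wx":0,"wy":0,"wz":0}]'
for k in 1 ; do python3 -m handwheel '[{"grip":0,"tx":0,"ty":1,"tz":0,"wx":0,"wy":0,"wz":0}]';python3 -m handwheel '[{"grip":0,"tx":0,"ty":0.7,"tz":0,"wx":0,"wy":0,"wz":0}]';  done | egrep 'eef|force'
```

```text
time_s: 14.18
eef_pos: [581.1, 10.6, 54.7]
ee_rot: [0.44, -0.44, 0.554, -0.553]
force: [-0.1, 0.8, -0.1]
grip_width: -0.003
eef_pos: [581.6, 10.6, 54.4]
force: [0.0, 0.5, 0.6]
eef_pos: [581.6, 10.7, 53.7]
force: [0.9, -0.7, 0.4]
```

```bash
for k in 1 ; do python3 -m handwheel '[{"grip":0,"tx":0,"ty":0.5,"tz":0,"wx":0,"wy":0,"wz":0}]';python3 -m handwheel '[{"grip":0,"tx":0,"ty":0.5,"tz":0,"wx":0,"wy":0,"wz":0}]';python3 -m handwheel '[{"grip":0,"tx":0,"ty":0.5,"tz":0,"wx":0,"wy":0,"wz":0}]';python3 -m handwheel '[{"grip":0,"tx":0,"ty":0.3,"tz":0,"wx":0,"wy":0,"wz":0}]';  done | egrep 'eef|force'
```

```text
eef_pos: [581.6, 11.0, 53.1]
force: [-0.3, 0.4, 0.2]
eef_pos: [581.6, 11.2, 52.6]
force: [0.4, -0.1, 0.2]
eef_pos: [581.5, 11.4, 52.0]
force: [0.4, 0.9, 0.5]
eef_pos: [581.5, 11.5, 51.6]
force: [0.7, -0.0, 0.5]
```

```bash
for k in 1 ; do python3 -m handwheel '[{"grip":0,"tx":0,"ty":0.3,"tz":0,"wx":0,"wy":0,"wz":0}]';python3 -m handwheel '[{"grip":0,"tx":0,"ty":0.3,"tz":0,"wx":0,"wy":0,"wz":0}]';  done | egrep 'eef|force'
```

```text
eef_pos: [581.6, 11.5, 51.5]
force: [-1.3, 0.2, 4.1]
eef_pos: [581.6, 11.6, 51.5]
force: [-2.4, 0.3, 7.0]
```

Both sides read 51.5–51.7, so the dish is level and seated. Now the lean from the dot side.

```bash
python3 -m handwheel '[{"grip":0,"tx":0,"ty":-8,"tz":0,"wx":0,"wy":0,"wz":0},{"grip":0,"tx":-15,"ty":-5,"tz":-1,"wx":0,"wy":0,"wz":0},{"grip":0,"tx":-20,"ty":0,"tz":-1.4,"wx":0,"wy":0,"wz":0},{"grip":0,"tx":0,"ty":0,"tz":0,"wx":0,"wy":0,"wz":0},{"grip":0,"tx":0,"ty":15,"tz":0,"wx":0,"wy":0,"wz":0},{"grip":0,"tx":0,"ty":15,"tz":0,"wx":0,"wy":0,"wz":0},{"grip":0,"tx":0,"ty":9,"tz":0,"wx":0,"wy":0,"wz":0},{"grip":0,"tx":0,"ty":0,"tz":0,"wx":0,"wy":0,"wz":0}]'
python3 - <<'E'
from h import *
print(go([582.5,26.8,25]))
E
```

```text
time_s: 15.52
eef_pos: [585.9, 46.1, 23.3]
ee_rot: [0.439, -0.441, 0.554, -0.553]
force: [-0.5, 0.2, 0.1]
grip_width: 0.006
[19.6 -1.7  1. ]
```

```bash
python3 -m handwheel '[{"grip":0,"tx":6,"ty":0,"tz":0.5,"wx":0,"wy":0,"wz":0},{"grip":0,"tx":6,"ty":0,"tz":0.5,"wx":0,"wy":0,"wz":0},{"grip":0,"tx":3,"ty":0,"tz":0,"wx":0,"wy":0,"wz":0},{"grip":0,"tx":0,"ty":0,"tz":0,"wx":0,"wy":0,"wz":0}]' | egrep 'eef|force'
for k in 1 ; do python3 -m handwheel '[{"grip":0,"tx":0.8,"ty":0,"tz":0,"wx":0,"wy":0,"wz":0}]';python3 -m handwheel '[{"grip":0,"tx":0.8,"ty":0,"tz":0,"wx":0,"wy":0,"wz":0}]';python3 -m handwheel '[{"grip":0,"tx":0.6,"ty":0,"tz":0,"wx":0,"wy":0,"wz":0}]';python3 -m handwheel '[{"grip":0,"tx":0.6,"ty":0,"tz":0,"wx":0,"wy":0,"wz":0}]';  done | egrep 'eef|force'
```

```text
eef_pos: [584.9, 30.3, 25.7]
force: [0.3, -0.6, 0.4]
eef_pos: [584.7, 30.3, 25.5]
force: [-0.5, 0.0, -0.6]
eef_pos: [584.4, 29.8, 25.3]
force: [0.3, 0.1, 0.8]
eef_pos: [584.2, 29.2, 25.2]
force: [-0.2, 0.1, -0.1]
eef_pos: [584.0, 28.7, 25.1]
force: [0.0, 0.4, -0.5]
```

```bash
for k in 1 ; do python3 -m handwheel '[{"grip":0,"tx":0.6,"ty":0,"tz":0,"wx":0,"wy":0,"wz":0}]';python3 -m handwheel '[{"grip":0,"tx":0.5,"ty":0,"tz":0,"wx":0,"wy":0,"wz":0}]';python3 -m handwheel '[{"grip":0,"tx":0.5,"ty":0,"tz":0,"wx":0,"wy":0,"wz":0}]';python3 -m handwheel '[{"grip":0,"tx":0.5,"ty":0,"tz":0,"wx":0,"wy":0,"wz":0}]';  done | egrep 'eef|force'
```

```text
eef_pos: [583.9, 28.1, 25.0]
force: [0.6, 0.5, -0.8]
eef_pos: [583.7, 27.6, 25.0]
force: [-0.2, -0.3, -0.2]
eef_pos: [583.6, 27.2, 25.0]
force: [0.6, 3.2, 0.1]
eef_pos: [583.6, 26.9, 25.0]
force: [-0.1, 3.1, -0.3]
```

```bash
for k in 1 ; do python3 -m handwheel '[{"grip":0,"tx":0.4,"ty":0,"tz":0,"wx":0,"wy":0,"wz":0}]';python3 -m handwheel '[{"grip":0,"tx":0.4,"ty":0,"tz":0,"wx":0,"wy":0,"wz":0}]';python3 -m handwheel '[{"grip":0,"tx":0.4,"ty":0,"tz":0,"wx":0,"wy":0,"wz":0}]';  done | egrep 'eef|force'
```

```text
eef_pos: [583.5, 26.5, 25.0]
force: [0.9, 2.7, -0.1]
eef_pos: [583.4, 26.1, 25.0]
force: [1.7, 2.9, 0.6]
eef_pos: [583.3, 25.6, 25.0]
force: [-0.0, 2.2, -0.2]
```

```bash
for k in 1 ; do python3 -m handwheel '[{"grip":0,"tx":0.4,"ty":0,"tz":0,"wx":0,"wy":0,"wz":0}]';python3 -m handwheel '[{"grip":0,"tx":0.3,"ty":0,"tz":0,"wx":0,"wy":0,"wz":0}]';  done | egrep 'eef|force'
```

```text
eef_pos: [583.2, 25.1, 25.0]
force: [1.2, 2.4, -0.3]
eef_pos: [583.1, 24.8, 25.0]
force: [0.8, 2.5, 0.0]
```

```bash
for k in 1 ; do python3 -m handwheel '[{"grip":0,"tx":0.4,"ty":0,"tz":0,"wx":0,"wy":0,"wz":0}]';python3 -m handwheel '[{"grip":0,"tx":0.4,"ty":0,"tz":0,"wx":0,"wy":0,"wz":0}]';python3 -m handwheel '[{"grip":0,"tx":0.3,"ty":0,"tz":0,"wx":0,"wy":0,"wz":0}]';  done | egrep 'eef|force'
```

```text
eef_pos: [583.0, 24.4, 25.0]
force: [0.4, 2.7, 0.4]
eef_pos: [582.9, 24.0, 25.0]
force: [1.5, 5.8, -0.4]
eef_pos: [582.9, 24.1, 25.1]
force: [1.7, 5.7, 0.4]
```

```bash
for k in 1 ; do python3 -m handwheel '[{"grip":0,"tx":0.3,"ty":0,"tz":0,"wx":0,"wy":0,"wz":0}]';python3 -m handwheel '[{"grip":0,"tx":0.2,"ty":0,"tz":0,"wx":0,"wy":0,"wz":0}]';  done | egrep 'eef|force'
```

```text
eef_pos: [582.9, 24.0, 25.1]
force: [1.5, 7.2, 0.2]
eef_pos: [582.9, 23.9, 25.1]
force: [2.1, 7.7, 0.1]
```

```bash
for k in 1 ; do python3 -m handwheel '[{"grip":0,"tx":0.3,"ty":0,"tz":0,"wx":0,"wy":0,"wz":0}]';python3 -m handwheel '[{"grip":0,"tx":0,"ty":0,"tz":0,"wx":0,"wy":0,"wz":0},{"grip":0,"tx":0,"ty":0,"tz":0,"wx":0,"wy":0,"wz":0},{"grip":0,"tx":0,"ty":0,"tz":0,"wx":0,"wy":0,"wz":0}]';python3 -m handwheel '[{"grip":0,"tx":0,"ty":0,"tz":0,"wx":0,"wy":0,"wz":0},{"grip":0,"tx":0,"ty":0,"tz":0,"wx":0,"wy":0,"wz":0},{"grip":0,"tx":0,"ty":0,"tz":0,"wx":0,"wy":0,"wz":0}]';  done | egrep 'eef|force'
```

```text
eef_pos: [582.8, 23.9, 25.1]
force: [3.0, 10.4, 0.9]
eef_pos: [582.8, 23.9, 25.2]
force: [2.0, 8.6, 0.2]
eef_pos: [582.9, 23.9, 25.2]
force: [1.5, 8.3, 0.4]
```

```bash
python3 -m handwheel '[{"grip":0,"tx":-3,"ty":0,"tz":0,"wx":0,"wy":0,"wz":0},{"grip":0,"tx":-17,"ty":0,"tz":0,"wx":0,"wy":0,"wz":0},{"grip":0,"tx":0,"ty":-25,"tz":0,"wx":0,"wy":0,"wz":0},{"grip":0,"tx":0,"ty":-30,"tz":0,"wx":0,"wy":0,"wz":0},{"grip":0,"tx":0,"ty":0,"tz":0,"wx":0,"wy":0,"wz":0},{"grip":0,"tx":35,"ty":0,"tz":0,"wx":0,"wy":0,"wz":0},{"grip":0,"tx":40,"ty":0,"tz":0,"wx":0,"wy":0,"wz":0},{"grip":0,"tx":40,"ty":0,"tz":0,"wx":0,"wy":0,"wz":0},{"grip":0,"tx":40,"ty":0,"tz":0,"wx":0,"wy":0,"wz":0},{"grip":0,"tx":20,"ty":0,"tz":0,"wx":0,"wy":0,"wz":0}]'
python3 - <<'E'
from sil import *
s=snap('scene','s9.png');t=snap('top','t9.png')
k=knob(s,(299,187)),knob(t,(332,208));print(k,tri(s,k[0],t,k[1]))
cv2.imwrite('pics/z13.png',cv2.resize(t['pixels'][130:310,220:420,::-1],None,fx=3.3,fy=3.3,interpolation=cv2.INTER_CUBIC))
print(go([554,-96,25]))
E
```

```text
time_s: 18.77
eef_pos: [546.7, -132.2, 79.9]
ee_rot: [-0.439, 0.44, -0.554, 0.554]
force: [-0.2, 0.1, -0.3]
grip_width: 0.002
(array([297.9770972 , 187.20159787]), array([333.49636917, 208.32888264])) [568.4083273  -35.63725598  43.35640628]
[-36.3  54.9  -1.4]
```

View pics/z13.png

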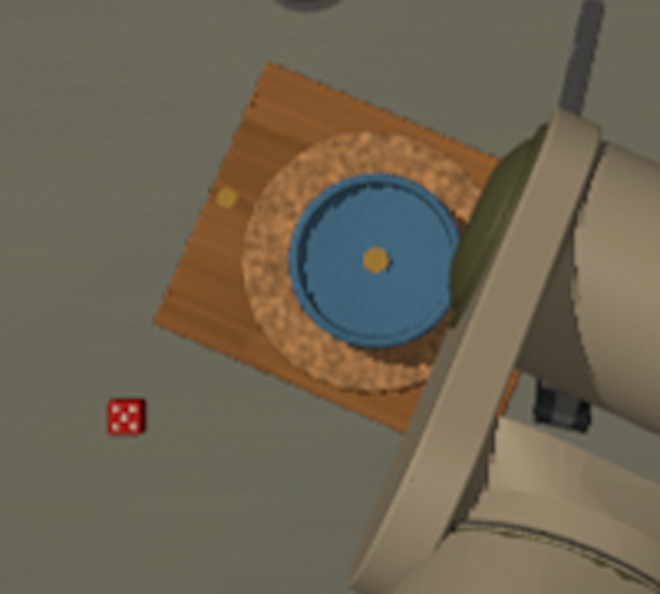

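Still seated (knob height unchanged at 43.4, at 376,260 in the crop). Now the opposite side.

```bash
python3 -m handwheel '[{"grip":0,"tx":-8,"ty":20,"tz":0,"wx":0,"wy":0,"wz":0},{"grip":0,"tx":-8,"ty":20,"tz":0,"wx":0,"wy":0,"wz":0},{"grip":0,"tx":0,"ty":14,"tz":0,"wx":0,"wy":0,"wz":0},{"grip":0,"tx":-8,"ty":0,"tz":0,"wx":0,"wy":0,"wz":0},{"grip":0,"tx":0,"ty":0,"tz":0,"wx":0,"wy":0,"wz":0}]'
python3 - <<'E'
from h import *
print(go([554.9,-95.1,25]))
E
```

```text
time_s: 19.28
eef_pos: [553.2, -103.1, 25.8]
ee_rot: [0.44, -0.441, 0.554, -0.553]
force: [0.7, 0.1, 0.1]
grip_width: -0.001
[-8.2  0.8 -0.2]
```

```bash
python3 -m handwheel '[{"grip":0,"tx":-2,"ty":0,"tz":0,"wx":0,"wy":0,"wz":0},{"grip":0,"tx":-2,"ty":0,"tz":0,"wx":0,"wy":0,"wz":0}]' | egrep 'eef|force'
for k in 1 ; do python3 -m handwheel '[{"grip":0,"tx":-0.8,"ty":0,"tz":0,"wx":0,"wy":0,"wz":0}]';python3 -m handwheel '[{"grip":0,"tx":-0.8,"ty":0,"tz":0,"wx":0,"wy":0,"wz":0}]';python3 -m handwheel '[{"grip":0,"tx":-0.8,"ty":0,"tz":0,"wx":0,"wy":0,"wz":0}]';python3 -m handwheel '[{"grip":0,"tx":-0.6,"ty":0,"tz":0,"wx":0,"wy":0,"wz":0}]';  done | egrep 'eef|force'
```

```text
eef_pos: [554.8, -100.7, 27.1]
force: [0.8, 0.1, 1.0]
eef_pos: [554.8, -99.9, 26.9]
force: [0.3, 0.2, 0.1]
eef_pos: [554.8, -99.3, 26.7]
force: [0.2, 0.0, 0.1]
eef_pos: [554.8, -98.6, 26.4]
force: [0.2, 0.7, 0.0]
eef_pos: [554.9, -97.9, 26.2]
force: [-0.0, 0.5, 0.5]
```

```bash
for k in 1 ; do python3 -m handwheel '[{"grip":0,"tx":-0.6,"ty":0,"tz":0,"wx":0,"wy":0,"wz":0}]';python3 -m handwheel '[{"grip":0,"tx":-0.6,"ty":0,"tz":0,"wx":0,"wy":0,"wz":0}]';python3 -m handwheel '[{"grip":0,"tx":-0.6,"ty":0,"tz":0,"wx":0,"wy":0,"wz":0}]';python3 -m handwheel '[{"grip":0,"tx":-0.6,"ty":0,"tz":0,"wx":0,"wy":0,"wz":0}]';  done | egrep 'eef|force'
```

```text
eef_pos: [554.9, -97.4, 26.1]
force: [1.5, -0.6, 0.1]
eef_pos: [555.1, -96.8, 26.0]
force: [-0.2, -0.6, 0.1]
eef_pos: [555.2, -96.2, 26.0]
force: [-0.1, 0.3, -0.6]
eef_pos: [555.3, -95.5, 26.0]
force: [0.1, 0.7, -0.3]
```

```bash
for k in 1 ; do python3 -m handwheel '[{"grip":0,"tx":-0.5,"ty":0,"tz":0,"wx":0,"wy":0,"wz":0}]';python3 -m handwheel '[{"grip":0,"tx":-0.4,"ty":0,"tz":0,"wx":0,"wy":0,"wz":0}]';  done | egrep 'eef|force'
```

```text
eef_pos: [555.4, -95.0, 26.0]
force: [-0.3, -0.5, 0.8]
eef_pos: [555.5, -94.7, 26.0]
force: [-0.1, -1.8, 0.5]
```

```bash
for k in 1 ; do python3 -m handwheel '[{"grip":0,"tx":-0.6,"ty":0,"tz":0,"wx":0,"wy":0,"wz":0}]';python3 -m handwheel '[{"grip":0,"tx":-0.6,"ty":0,"tz":0,"wx":0,"wy":0,"wz":0}]';python3 -m handwheel '[{"grip":0,"tx":-0.5,"ty":0,"tz":0,"wx":0,"wy":0,"wz":0}]';python3 -m handwheel '[{"grip":0,"tx":-0.5,"ty":0,"tz":0,"wx":0,"wy":0,"wz":0}]';  done | egrep 'eef|force'
```

```text
eef_pos: [555.6, -94.4, 26.0]
force: [0.0, -2.0, -0.1]
eef_pos: [555.8, -93.8, 26.0]
force: [0.3, -2.4, -0.2]
eef_pos: [555.9, -93.2, 26.0]
force: [-0.6, -2.4, 0.1]
eef_pos: [556.0, -92.7, 26.0]
force: [-0.3, -1.9, -0.5]
```

```bash
for k in 1 ; do python3 -m handwheel '[{"grip":0,"tx":-0.4,"ty":0,"tz":0,"wx":0,"wy":0,"wz":0}]';python3 -m handwheel '[{"grip":0,"tx":-0.4,"ty":0,"tz":0,"wx":0,"wy":0,"wz":0}]';  done | egrep 'eef|force'
```

```text
eef_pos: [556.1, -92.2, 26.0]
force: [-0.2, -2.3, -1.0]
eef_pos: [556.2, -91.8, 26.0]
force: [0.0, -1.6, -0.0]
```

```bash
for k in 1 ; do python3 -m handwheel '[{"grip":0,"tx":-0.4,"ty":0,"tz":0,"wx":0,"wy":0,"wz":0}]';python3 -m handwheel '[{"grip":0,"tx":-0.4,"ty":0,"tz":0,"wx":0,"wy":0,"wz":0}]';python3 -m handwheel '[{"grip":0,"tx":-0.4,"ty":0,"tz":0,"wx":0,"wy":0,"wz":0}]';  done | egrep 'eef|force'
```

```text
eef_pos: [556.3, -91.4, 26.0]
force: [-0.8, -2.3, -0.7]
eef_pos: [556.4, -91.0, 26.0]
force: [-1.2, -2.1, -0.2]
eef_pos: [556.5, -90.6, 26.0]
force: [-0.7, -2.6, 0.5]
```

```bash
for k in 1 ; do python3 -m handwheel '[{"grip":0,"tx":-0.3,"ty":0,"tz":0,"wx":0,"wy":0,"wz":0}]';  done | egrep 'eef|force'
```

```text
eef_pos: [556.5, -90.3, 26.0]
force: [-0.3, -2.4, -0.5]
```

```bash
for k in 1 ; do python3 -m handwheel '[{"grip":0,"tx":-0.3,"ty":0,"tz":0,"wx":0,"wy":0,"wz":0}]';python3 -m handwheel '[{"grip":0,"tx":-0.3,"ty":0,"tz":0,"wx":0,"wy":0,"wz":0}]';  done | egrep 'eef|force'
```

```text
eef_pos: [556.6, -90.0, 26.0]
force: [-1.0, -0.9, -0.8]
eef_pos: [556.7, -89.7, 26.0]
force: [-0.8, -2.1, -0.3]
```

```bash
for k in 1 ; do python3 -m handwheel '[{"grip":0,"tx":-0.3,"ty":0,"tz":0,"wx":0,"wy":0,"wz":0}]';  done | egrep 'eef|force'
```

```text
eef_pos: [556.7, -89.5, 26.0]
force: [-0.3, -4.3, -0.0]
```

Meeting the wall now.

```bash
for k in 1 ; do python3 -m handwheel '[{"grip":0,"tx":-0.3,"ty":0,"tz":0,"wx":0,"wy":0,"wz":0}]';python3 -m handwheel '[{"grip":0,"tx":-0.3,"ty":0,"tz":0,"wx":0,"wy":0,"wz":0}]';  done | egrep 'eef|force'
```

```text
eef_pos: [556.7, -89.5, 26.1]
force: [-1.4, -5.5, 0.0]
eef_pos: [556.8, -89.5, 26.1]
force: [-2.2, -7.7, 0.9]
```

```bash
for k in 1 ; do python3 -m handwheel '[{"grip":0,"tx":-0.3,"ty":0,"tz":0,"wx":0,"wy":0,"wz":0}]';  done | egrep 'eef|force'
```

```text
eef_pos: [556.9, -89.4, 26.1]
force: [-3.1, -8.3, 0.9]
```

```bash
python3 -m handwheel '[{"grip":0,"tx":-0.1,"ty":0,"tz":0,"wx":0,"wy":0,"wz":0},{"grip":0,"tx":0,"ty":0,"tz":0,"wx":0,"wy":0,"wz":0},{"grip":0,"tx":0,"ty":0,"tz":0,"wx":0,"wy":0,"wz":0}]'| egrep 'eef|force'
python3 -m handwheel '[{"grip":0,"tx":0,"ty":0,"tz":0,"wx":0,"wy":0,"wz":0},{"grip":0,"tx":0,"ty":0,"tz":0,"wx":0,"wy":0,"wz":0},{"grip":0,"tx":0,"ty":0,"tz":0,"wx":0,"wy":0,"wz":0},{"grip":0,"tx":0,"ty":0,"tz":0,"wx":0,"wy":0,"wz":0}]'| egrep 'eef|force'
python3 -m handwheel '[{"grip":0,"tx":3,"ty":0,"tz":0,"wx":0,"wy":0,"wz":0},{"grip":0,"tx":15,"ty":0,"tz":0,"wx":0,"wy":0,"wz":0},{"grip":0,"tx":20,"ty":0,"tz":0,"wx":0,"wy":0,"wz":0},{"grip":0,"tx":10,"ty":-20,"tz":0,"wx":0,"wy":0,"wz":0},{"grip":0,"tx":0,"ty":-30,"tz":0,"wx":0,"wy":0,"wz":0},{"grip":0,"tx":0,"ty":-20,"tz":0,"wx":0,"wy":0,"wz":0},{"grip":0,"tx":0,"ty":0,"tz":0,"wx":0,"wy":0,"wz":0}]'
python3 - <<'E'
from sil import *
s=snap('scene','s10.png');t=snap('top','t10.png')
k=knob(s,(299,187)),knob(t,(332,208));print(k,tri(s,k[0],t,k[1]))
cv2.imwrite('pics/z14.png',cv2.resize(s['pixels'][130:290,220:380,::-1],None,fx=3.6,fy=3.6,interpolation=cv2.INTER_CUBIC))
E
```

```text
eef_pos: [556.9, -89.4, 26.2]
force: [-3.0, -8.7, -0.3]
eef_pos: [556.9, -89.4, 26.2]
force: [-2.6, -8.3, 0.9]
time_s: 22.78
eef_pos: [548.0, -135.8, 100.1]
ee_rot: [-0.441, 0.439, -0.551, 0.556]
force: [0.5, -0.3, 0.2]
grip_width: 0.001
(array([300.7498704 , 187.03214101]), array([330.82728351, 207.81067616])) [569.45396891 -30.60320845  43.36304814]
```

View pics/z14.png

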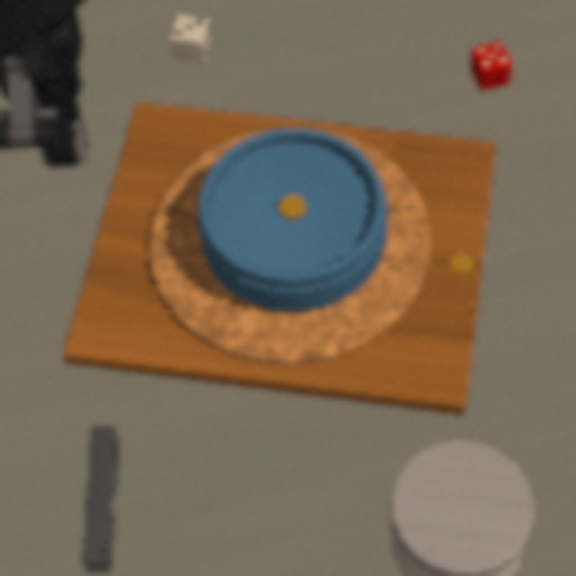

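The knob height is the same (43.4), travel between the two walls was 5.1 mm (play is 5 mm), and the bystanders have not moved. I'll hand it in.

```bash
python3 -c "
from rig import ctrl; print(ctrl.finish_job())"
```

```text
the job is handed in; nothing more can be done
None
```

The incense dish sits level in the cork ring with hands off. It held against both leans, and I handed the job in at about 23 s. No verdict was reported.

- **Getting it in:** I pushed the dish from the -y side with closed fingers. After the first push it had only half dropped: gentle touches on the rim read 57.8 and 50.9 mm on opposite sides, a tilt of about 0.08 rad. I tapped it on until both sides read 51.5–51.7 mm, which is level and roughly the 52 mm expected when seated.
- **Leans:** I leaned on it from the brass-dot side with about 8.5–10.5 N, then from the opposite side with about 9 N, each for at least 0.5 s. The highest force reading on the tool was about 11 N, well under the 20 N limit.
- **Last check:** The centre knob stayed at the same height after both leans. It had moved 5.1 mm between them, which matches the 5 mm of total play. The final scene picture showed the dice, tin and clip where they started, judged by eye rather than measured.

**Checks that disagreed:** after the first push, the outline fit from the pictures wrongly suggested the dish was level. The knob height from the two cameras had dropped only 2.3 mm, which was unclear, so I relied on the rim touches instead. I checked tilt only along the push direction, not sideways.

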